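# Pack the round spice tin

## Robot

A 6-joint arm with a two-finger parallel gripper is mounted at the origin on a cart in front of the work surface, level with it; the furniture and walls round the work are solid. World frame = base frame: x ahead of the robot, y to its left, z up, the work surface at z = 0. Lengths are in mm, angles in rad, forces in N, time in s.
With the tool pointing down it reaches from about 400 to 925 mm from the base axis. Payload 12.5 kg.
Tool frame: the origin (TCP) lies at the centre of the arm's flange, where the gripper is bolted on; the fingertips stand 190 mm ahead of it and the grasp point (between the pads) lies 171 mm ahead of it; z points along the fingers, y is the direction in which the jaws open and shut (so a half turn about z gives the same grasp; the last joint's range is limited). The gripper opens to 95 mm and grips with 3 to 60 N. Pads are 20 mm wide; open, the fingers measure 119 mm over their backs; the gripper's body (75 mm by 180 mm) begins 59 mm behind the grasp point.
Start: joints at [-1.254, 0.491, 1.559, -0, 1.092, -0.106], TCP at [256.466, -569.956, 404.761] pointing down, gripper open.
Joint ranges: [-3.1, 3.1], [-0.84, 2.19], [0.05, 2.79], [-1.13, 4.28], [0.06, 2.93], [-2.69, 2.69]. Speed limits (rad/s): [2.22, 2.22, 2.79, 3.14, 3.14, 3.14].

## Interface

Orientations are given as [roll, pitch, yaw] about the fixed x, y, z axes, in that order (R = Rz(yaw) Ry(pitch) Rx(roll)).
In Python, from cell import env, optics gives the robot as it stands.
- The arm moves only by the tool apply_moves, never from a script. Its argument "commands" is a list of rows, each a list of 7 numbers: the turn, a rotation vector about the tool's x, y, z in degrees, then the shift along the tool's x, y, z in m, then the finger opening in m, from 0 to 0.0951. A call has 1 to 5 rows; each row shifts and turns the commanded pose from where the row before left it, along the tool's axes as they then stand; what a row does not reach is not made up. A row lasts 1/12 s, in which the tool goes at most 41.7 mm and 7.16 degrees, less where a joint would pass 70% of its speed; a pose out of reach is approached as far as the arm can. A call with a gripper value outside its range is refused whole. The fingers move at their own pace and stop on an object; the grip force is fixed at half the most. Time passes only in rows, so rows that do not move let the fingers close. It gives the time, the measured TCP pose, the force and the opening at its end, in the units of the state.
- env.state(): the state, without advancing time (a new reading comes with each control period).
- optics.read_camera(name): name is "scene" or "top"; returns a dict with "color" (480x640x3 uint8, red, green, blue), "fx", "fy", "cx", "cy" (pixels), "distortion" ([k1, k2, p1, p2, k3] as OpenCV has them; the pictures are not rectified), "eye" and "rotation" of the camera in the world. Camera axes: x right, y up, looking along -z (the intrinsics and any distortion apply to the point x, -y, -z); pixel columns grow to the right and rows downward; lengths in mm; the calibration is good to about 2 mm. A picture is of the moment at which its call begins. There is no depth.
- env.job_done(): hands the job in, once; it reports no verdict.
The state is a dict: "t": time; "joints": joint angles; "qvel": joint speeds; "tau": joint torques, N m; "eef_pos": TCP position; "tcp_rot": TCP orientation; "ft_force": force on the tool from outside, world axes, zero at the start; "moment": the same for the moment, N m; "opening": opening from 0.0 (shut) to 1.0 (fully open).
Only numpy, scipy, OpenCV 4.12 (cv2) and the standard library are available. Lean on these libraries where they do the work, as an engineer would, in place of code of your own. Each camera call takes 0.05 s, during which the arm holds its last target. There are 200 camera calls.

## Task

Open the round spice tin until its lid rests on the stop, then pack every metal spice pot upright on its floor, one piece in the middle and six close round it with one of the six right at the hinge, and fill each place left over with a wooden filler block so that nothing can shift when I carry the open tin. Leave spare fillers standing on the worktop, keep the lid open, and do not knock over the timer, garlic or salt shaker.

Things in the scene. Friction and masses are not known exactly. Their poses are not given: they have to be found in the camera images.
- tin: Round steel spice tin, fixed. 202 mm outside, 196 mm inside diameter, rim 42 mm high, inner floor 4 mm above the worktop. Origin: centre of its underside; z up. Hinge on its +y side, lid handle over its -y side. Seven round 60 mm pieces just fit on its floor, one in the middle, six round it (one at the hinge), with about 4 mm of play each
- lid (a joint): Hinge of the tin's lid, 0 shut, grows as it opens, rests on its stop at 1.75 rad (100 degrees). The lid is a 202 mm round steel cap, 34 mm high, 0.25 kg. It falls shut if let go below about 1.2 rad, and falls open by itself to the stop from about 1.55 rad on
- lid_hinge (a point): Middle of the hinge pin, 105 mm from the tin's centre on its +y side, 45 mm above the worktop; the pin lies along the tin's x axis
- lid_handle (a point): Middle of the lid's wooden handle, a round stub 18 mm thick sticking 47 mm straight out of the lid's side, away from the hinge; 232 mm from the pin, 61 mm above the worktop when shut. Moves with the lid, points up when it stands open; can be pinched from above along the tin's x axis at every lid angle, turning between the pads
- floor_mid (a point): Centre of the tin's inner floor
- ring_0 (a point): Point on the tin's inner floor, the middle of one of the six outer places: 64 mm from the floor's centre, 90 degrees round from the tin's +x axis towards its +y (ring_0 is at the hinge); nothing is seen there
- ring_1 (a point): Point on the tin's inner floor, the middle of one of the six outer places: 64 mm from the floor's centre, 150 degrees round from the tin's +x axis towards its +y (ring_0 is at the hinge); nothing is seen there
- ring_2 (a point): Point on the tin's inner floor, the middle of one of the six outer places: 64 mm from the floor's centre, 210 degrees round from the tin's +x axis towards its +y (ring_0 is at the hinge); nothing is seen there
- ring_3 (a point): Point on the tin's inner floor, the middle of one of the six outer places: 64 mm from the floor's centre, 270 degrees round from the tin's +x axis towards its +y (ring_0 is at the hinge); nothing is seen there
- ring_4 (a point): Point on the tin's inner floor, the middle of one of the six outer places: 64 mm from the floor's centre, 330 degrees round from the tin's +x axis towards its +y (ring_0 is at the hinge); nothing is seen there
- ring_5 (a point): Point on the tin's inner floor, the middle of one of the six outer places: 64 mm from the floor's centre, 30 degrees round from the tin's +x axis towards its +y (ring_0 is at the hinge); nothing is seen there
- pot_0: Round metal spice pot, 60 mm diameter, foot bevelled to 48 mm over the lowest 8 mm, flat capped top at 42 mm with an upright dark round knob 18 mm thick rising to 68 mm; rigid, 0.15 kg. Origin: centre of its underside; z up along the knob. May be absent
- pot_1: Round metal spice pot, 60 mm diameter, foot bevelled to 48 mm over the lowest 8 mm, flat capped top at 42 mm with an upright dark round knob 18 mm thick rising to 68 mm; rigid, 0.15 kg. Origin: centre of its underside; z up along the knob. May be absent
- pot_2: Round metal spice pot, 60 mm diameter, foot bevelled to 48 mm over the lowest 8 mm, flat capped top at 42 mm with an upright dark round knob 18 mm thick rising to 68 mm; rigid, 0.15 kg. Origin: centre of its underside; z up along the knob. May be absent
- pot_3: Round metal spice pot, 60 mm diameter, foot bevelled to 48 mm over the lowest 8 mm, flat capped top at 42 mm with an upright dark round knob 18 mm thick rising to 68 mm; rigid, 0.15 kg. Origin: centre of its underside; z up along the knob. May be absent
- pot_4: Round metal spice pot, 60 mm diameter, foot bevelled to 48 mm over the lowest 8 mm, flat capped top at 42 mm with an upright dark round knob 18 mm thick rising to 68 mm; rigid, 0.15 kg. Origin: centre of its underside; z up along the knob. May be absent
- pot_5: Round metal spice pot, 60 mm diameter, foot bevelled to 48 mm over the lowest 8 mm, flat capped top at 42 mm with an upright dark round knob 18 mm thick rising to 68 mm; rigid, 0.15 kg. Origin: centre of its underside; z up along the knob. May be absent
- filler_0: Turned wooden filler block, 60 mm diameter, foot bevelled to 48 mm over the lowest 8 mm, block 30 mm high with an upright round stem 18 mm thick (26 mm wide at its root, tapering to 18 mm at 40 mm height) rising to 68 mm; 0.10 kg. Origin: centre of its underside; z up along the stem
- filler_1: Turned wooden filler block, 60 mm diameter, foot bevelled to 48 mm over the lowest 8 mm, block 30 mm high with an upright round stem 18 mm thick (26 mm wide at its root, tapering to 18 mm at 40 mm height) rising to 68 mm; 0.10 kg. Origin: centre of its underside; z up along the stem
- filler_2: Turned wooden filler block, 60 mm diameter, foot bevelled to 48 mm over the lowest 8 mm, block 30 mm high with an upright round stem 18 mm thick (26 mm wide at its root, tapering to 18 mm at 40 mm height) rising to 68 mm; 0.10 kg. Origin: centre of its underside; z up along the stem
- timer: Bystander: red and cream kitchen timer, 65 mm wide, 54 mm high; origin at the centre of its underside, z up
- garlic: Bystander: garlic bulb, 60 mm wide, 59 mm high; origin at the centre of its underside, z up. It stands at the back, before a wall cupboard whose underside hangs 380 mm above the worktop (front at x = 0.65 m, from y = 0.04 to -0.36 m): keep the wrist clear of that
- salt_shaker: Bystander: salt shaker, 44 mm wide, 90 mm high; origin at the centre of its underside, z up

How it is judged:
By the outcome, as a careful person would: the job done as asked, in the order asked, and still so for the second after the job is handed in, with the robot touching nothing.
Of pot_0, pot_1, pot_2, pot_3, pot_4, pot_5 only 4 to 6 are there at a start; the rules pass over those that are not, and their reading is None.
At some moment in a run one of pot_0, pot_1, pot_2 may be knocked a few centimetres aside while the robot is not near it.
It also fails if it takes over 208 s, if anything falls off the work surface, if the arm or the gripper's body presses on something with over 40 N, if the wrist force passes 120 N, or if a joint passes its speed limit or range.

## Working session

There is one attempt and no reset: what is moved stays moved. The work goes in short steps, Python scripts to look and compute and a tool call to move; the robot and the scene stay as the last step left them, time stands still between calls to the robot, and variables do not carry over. Pictures are saved under pics/ and viewed, about 12 in all and at most 16, crops included, and the job is handed in when it is done.

Besides the shell and the picture viewer there is one more tool, called after ">>>" by a JSON object that holds its "name" and its "arguments". apply_moves: Moves the arm, as the interface text tells. Its arguments: {"type":"object","properties":{"commands":{"type":"array","items":{"type":"array","items":{"type":"number"}}}},"required":["commands"]}

```bash
ls; mkdir -p pics; python3 - <<'E'
from cell import env,optics
import cv2
print(env.state())
for n in("scene","top"):
    c=optics.read_camera(n);cv2.imwrite(f"pics/{n}0.png",c["color"][:,:,::-1])
    print(n,{k:v for k,v in c.items() if k!="color"})
E
```

```text
pics
{'t': 0.0, 'joints': array([-1.25360412e+00,  4.91589778e-01,  1.55945370e+00, -5.09725825e-06,
        1.09168460e+00, -1.05578432e-01]), 'qvel': array([-0.00228769,  0.0014386 ,  0.00017277,  0.00054756,  0.00075984,
       -0.00079792]), 'tau': array([-8.35401261e-04, -6.12645006e+01, -2.58181000e+01,  6.91881753e-02,
        4.81610256e-02, -1.55003790e-04]), 'eef_pos': array([ 256.45470114, -569.93192475,  404.14138512]), 'tcp_rot': array([-3.14046307e+00, -1.15158295e-04,  4.22772926e-01]), 'ft_force': array([ 0.82426265, -0.44265971,  0.33100758]), 'moment': array([-0.00670812, -0.01563239, -0.01004169]), 'opening': 1.0010462217640157}
scene {'fx': 603.2443714469688, 'fy': 603.2443714469688, 'cx': 319.5410370573717, 'cy': 246.98560947544192, 'distortion': array([-0.06254945,  0.        ,  0.        ,  0.        ,  0.        ]), 'eye': array([-511.27715429,  561.50637333,  630.08968816]), 'rotation': array([ 1.16066955,  0.02688265, -2.12773236])}
top {'fx': 597.1282036046325, 'fy': 597.1282036046325, 'cx': 312.7677751196868, 'cy': 250.4198719917105, 'distortion': array([0.06612096, 0.        , 0.        , 0.        , 0.        ]), 'eye': array([ 407.03927223,  -74.74150785, 1274.34438729]), 'rotation': array([ 0.11362966,  0.00166851, -1.5408618 ])}
```

View pics/top0.png

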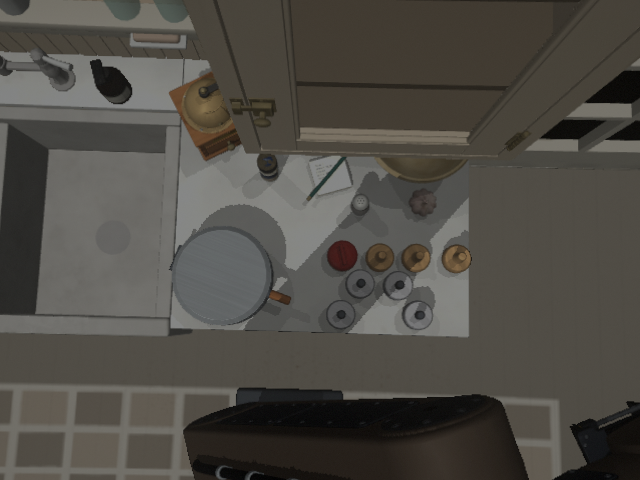

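View pics/scene0.png

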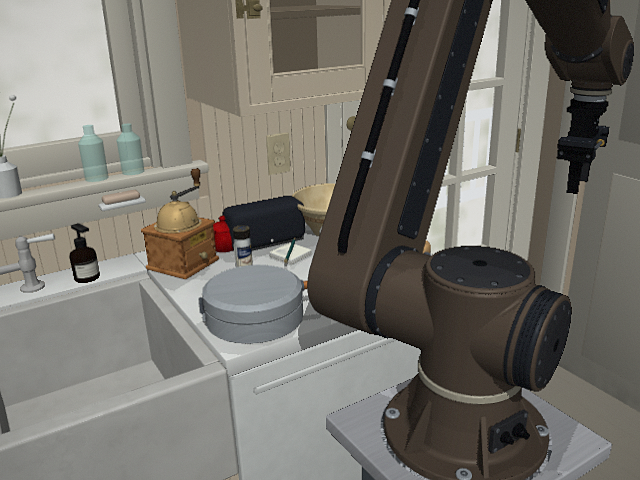

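```bash
cat > h.py <<'E'
import numpy as np,cv2
from scipy.spatial.transform import Rotation as Ro
from cell import env,optics
def cam(n,save=None):
    c=optics.read_camera(n)
    if save: cv2.imwrite(f"pics/{save}.png",c["color"][:,:,::-1])
    return c
def K(c): return np.array([[c["fx"],0,c["cx"]],[0,c["fy"],c["cy"]],[0,0,1]])
def RR(c): return Ro.from_euler("xyz",c["rotation"]).as_matrix()
def ray(c,uv):
    p=cv2.undistortPoints(np.array(uv,float).reshape(-1,1,2),K(c),c["distortion"]).reshape(-1,2)
    return np.c_[p[:,0],-p[:,1],-np.ones(len(p))]@RR(c).T
def w(c,uv,z):
    d=ray(c,uv); return c["eye"]+d*((z-c["eye"][2])/d[:,2])[:,None]
def px(c,P):
    q=(np.atleast_2d(np.array(P,float))-c["eye"])@RR(c); q=q*[1,-1,-1]
    return cv2.projectPoints(q,np.zeros(3),np.zeros(3),K(c),c["distortion"])[0].reshape(-1,2)
def go(*T):
    """tool-frame shifts (mm) from measured pose through world targets T"""
    s=env.state(); R=Ro.from_euler("xyz",s["tcp_rot"]).as_matrix(); p=s["eef_pos"]
    print("t",round(s["t"],2),"pos",p.round(1),"rot deg",np.degrees(s["tcp_rot"]).round(2),"F",s["ft_force"].round(1),"op",round(s["opening"]*95.1,1),"q",s["joints"].round(2))
    for t in T:
        print("  to",np.round(t,1),"tool shift",(R.T@(np.array(t)-p)).round(1)); p=np.array(t)
E
python3 - <<'E'
from h import *
c=cam("top");im=c["color"]
r=im[140:345,165:485];b=cv2.resize(np.clip(r*1.8,0,255).astype(np.uint8),None,fx=2.5,fy=2.5,interpolation=2)
cv2.imwrite("pics/crop0.png",b[:,:,::-1])
g=cv2.cvtColor(b,cv2.COLOR_RGB2GRAY)
for lo,hi in((24,42),(115,140)):
    H=cv2.HoughCircles(g,cv2.HOUGH_GRADIENT_ALT,1,30,param1=150,param2=.6,minRadius=lo,maxRadius=hi)
    if H is None: continue
    for x,y,rad in H[0]:
        uv=[(x+.5)/2.5-.5+165,(y+.5)/2.5-.5+140]; print(np.round(uv,1),round(rad/2.5,1),w(c,[uv],42 if hi<100 else 76)[0].round(0))
E
```

```text
[380.3 258.1] 13.5 [ 536. -209.   42.]
[416.3 257.7] 13.6 [ 539. -283.   42.]
[417.9 314.9] 14.3 [ 421. -287.   42.]
[339.9 314.1] 14.2 [ 418. -128.   42.]
[359.5 282.1] 14.2 [ 485. -167.   42.]
[397.9 285.7] 14.3 [ 480. -246.   42.]
[456.3 257.3] 14.3 [ 542. -365.   42.]
[267.5 162.9] 12.0 [730.  33.  42.]
[341.5 255.3] 15.4 [ 539. -128.   42.]
[297.1 166.9] 14.1 [724. -30.  42.]
[423.1 206.9] 12.1 [ 646. -296.   42.]
[456.3 257.3] 11.3 [ 542. -365.   42.]
[359.5 204.1] 10.6 [ 648. -163.   42.]
[219.1 276.9] 50.3 [485. 118.  76.]
```

View pics/crop0.png

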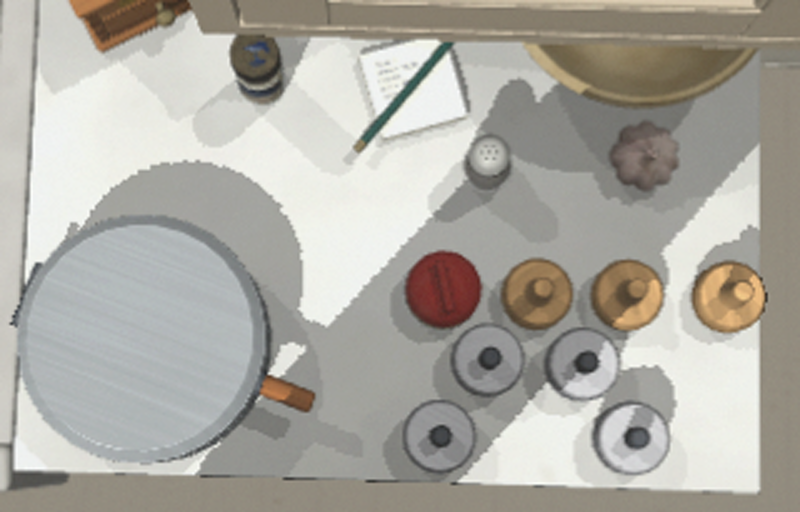

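```bash
cat >> h.py <<'E'
def blobs(c,kind):
    """knob / stem centroids in the top view -> list of (uv,area)"""
    s=4; im=cv2.resize(c["color"],None,fx=s,fy=s,interpolation=cv2.INTER_CUBIC); hsv=cv2.cvtColor(im,cv2.COLOR_RGB2HSV)
    if kind=="wood": m=cv2.inRange(hsv,(5,110,60),(20,255,255))
    else: m=cv2.inRange(cv2.cvtColor(im,cv2.COLOR_RGB2GRAY),0,48)
    n,l,st,ce=cv2.connectedComponentsWithStats(m)
    return [((ce[i]+.5)/s-.5,st[i,4]/s/s,l==i) for i in range(1,n) if st[i,4]/s/s>15]
E
python3 - <<'E'
from h import *
c=cam("top")
for k in("wood","dark"):
    for uv,a,m in blobs(c,k):
        if 170<uv[0]<475 and 180<uv[1]<335 and a<900:
            print(k,uv.round(1),a,"z42",w(c,[uv],42)[0][:2].round(1),"z61",w(c,[uv],61)[0][:2].round(1))
            if k=="wood" and uv[0]<320:
                y,x=np.where(m);P=w(c,np.c_[x,y]/4-.4,61)[:,:2];q=P-P.mean(0);u=np.linalg.svd(q,full_matrices=False)[2][0];print("  handle axis",np.degrees(np.arctan2(*u[::-1])),np.ptp(q@u))
T=np.array([485,118.])
E
```

```text
wood [380.9 255.2] 302.3125 z42 [ 541.8 -209.9] z61 [ 539.7 -207.8]
wood [417.6 257.6] 365.6875 z42 [ 539.1 -285.7] z61 [ 537.1 -282.5]
wood [456.6 259. ] 516.0625 z42 [ 538.6 -365.9] z61 [ 536.5 -361.4]
wood [278.6 296.6] 133.8125 z42 [449.8  -1.1] z61 [449.1  -2.3]
  handle axis -106.46864651649899 42.02420631042392
dark [415.4 202.1] 91.25 z42 [ 655.5 -279.8] z61 [ 651.7 -276.7]
dark [341.8 255.6] 724.1875 z42 [ 538.5 -129. ] z61 [ 536.5 -128.2]
dark [404.3 262.3] 40.1875 z42 [ 528.4 -258.6] z61 [ 526.5 -255.7]
dark [378.9 258.3] 47.3125 z42 [ 535.2 -205.9] z61 [ 533.2 -203.9]
dark [372.4 265.4] 63.3125 z42 [ 520.  -192.7] z61 [ 518.3 -190.9]
dark [414.9 257.9] 50.5625 z42 [ 538.3 -280.2] z61 [ 536.2 -277. ]
dark [275.1 284.7] 66.6875 z42 [474.1   7.2] z61 [473.1   5.9]
dark [384.8 286.8] 34.0 z42 [ 476.6 -219. ] z61 [ 475.6 -216.8]
dark [360.4 282.9] 64.25 z42 [ 483.  -168.8] z61 [ 481.8 -167.3]
dark [399.  284.5] 64.6875 z42 [ 482.1 -248.1] z61 [ 481.  -245.5]
dark [352.8 293.1] 36.9375 z42 [ 461.5 -153.5] z61 [ 460.7 -152.3]
dark [262.8 303.6] 34.875 z42 [434.5  30.8] z61 [434.1  29.2]
dark [283.5 300.9] 42.9375 z42 [441.3 -11.5] z61 [440.8 -12.5]
dark [340.7 314.2] 62.125 z42 [ 417.8 -129.7] z61 [ 417.6 -128.8]
dark [418.3 314.4] 38.25 z42 [ 422.3 -288.3] z61 [ 422.1 -285. ]
dark [336.2 326.5] 16.5625 z42 [ 392.5 -121. ] z61 [ 392.7 -120.3]
dark [178.9 331.3] 89.625 z42 [373.6 199.3] z61 [374.1 195. ]
```

>>> {"name": "apply_moves", "arguments": {"commands": [[0,0,-7.1,0,0,0,0.045],[0,0,-7.1,0,0,0,0.045],[0,0,-7.1,0,0,0,0.045],[0,0,-7.1,0,0,0,0.045],[0,0,-7.1,0,0,0,0.045]]}}

```text
t: 0.62
eef_pos: [256.5, -570.0, 404.6]
tcp_rot: [-3.141, -0.0, 1.049]
ft_force: [0.9, -0.1, -0.3]
opening: 0.709
```

>>> {"name": "apply_moves", "arguments": {"commands": [[0,0,-7.0,0,0,0,0.045],[0,0,-6.8,0,0,0,0.045],[0,0,0,0,0,0,0.045]]}}

```text
t: 0.87
eef_pos: [256.5, -570.0, 404.6]
tcp_rot: [-3.141, -0.0, 1.289]
ft_force: [0.2, 0.3, -0.0]
opening: 0.504
```

```bash
python3 -c "
from h import *
go((420,-300,404),(449,-2,300),(449,-2,232))"
```

```text
t 0.87 pos [ 256.5 -570.   404.6] rot deg [-1.7999e+02 -1.0000e-02  7.3840e+01] F [ 0.2  0.3 -0. ] op 48.0 q [-1.25  0.49  1.56 -0.    1.09 -0.97]
  to [ 420 -300  404] tool shift [304.8  81.9   0.6]
  to [449  -2 300] tool shift [294.3 -55.1 104. ]
  to [449  -2 232] tool shift [-0.  0. 68.]
```

>>> {"name": "apply_moves", "arguments": {"commands": [[0,0,0,0.0381,0.0102,0,0.045],[0,0,0,0.0381,0.0102,0,0.045],[0,0,0,0.0381,0.0102,0,0.045],[0,0,0,0.0381,0.0102,0,0.045]]}}

```text
t: 1.2
eef_pos: [339.2, -433.9, 404.6]
tcp_rot: [-3.142, -0.0, 1.278]
ft_force: [0.3, -0.2, 0.5]
opening: 0.471
```

>>> {"name": "apply_moves", "arguments": {"commands": [[0,0,0,0.0381,0.0102,0,0.045],[0,0,0,0.0381,0.0102,0,0.045],[0,0,0,0.0381,0.0102,0,0.045],[0,0,0,0.0381,0.0102,0,0.045]]}}

```text
t: 1.53
eef_pos: [421.7, -299.0, 404.8]
tcp_rot: [3.141, 0.0, 1.278]
ft_force: [1.0, -0.4, -0.2]
opening: 0.471
```

>>> {"name": "apply_moves", "arguments": {"commands": [[0,0,0,0.0368,-0.0069,0,0.045],[0,0,0,0.0368,-0.0069,0,0.045],[0,0,0,0.0368,-0.0069,0,0.045],[0,0,0,0.0368,-0.0069,0,0.045]]}}

```text
t: 1.87
eef_pos: [436.3, -150.1, 404.8]
tcp_rot: [3.141, 0.0, 1.278]
ft_force: [1.3, -0.6, 0.1]
opening: 0.471
```

>>> {"name": "apply_moves", "arguments": {"commands": [[0,0,0,0.0368,-0.0069,0,0.045],[0,0,0,0.0368,-0.0069,0,0.045],[0,0,0,0.0368,-0.0069,0.012,0.045],[0,0,0,0.0368,-0.0069,0.012,0.045],[0,0,0,0,0,0,0.045]]}}

```text
t: 2.28
eef_pos: [451.2, 1.8, 379.3]
tcp_rot: [-3.139, -0.0, 1.283]
ft_force: [-0.2, -0.3, -0.2]
opening: 0.475
```

```bash
python3 -c "
from h import *
go((449,-2,232))
c=cam('scene','scene1')"
```

```text
t 2.28 pos [451.2   1.8 379.3] rot deg [-1.7986e+02 -2.0000e-02  7.3510e+01] F [-0.2 -0.3 -0.2] op 45.2 q [-0.14  0.28  2.    0.    0.87  0.14]
  to [449  -2 232] tool shift [ -4.3  -0.7 147.3]
```

View pics/scene1.png

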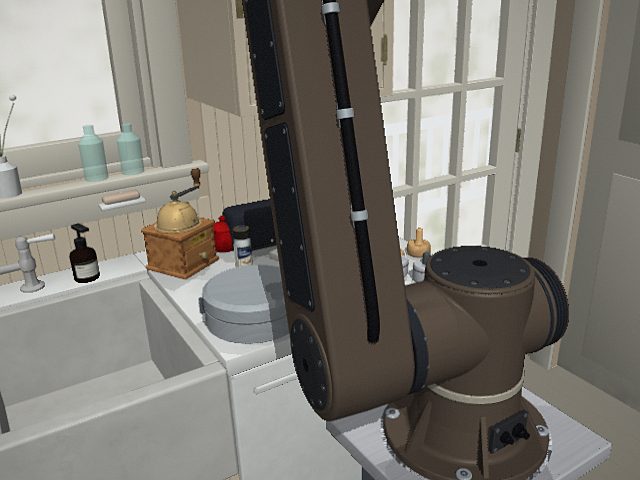

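>>> {"name": "apply_moves", "arguments": {"commands": [[0,0,0,-0.0043,-0.0007,0.037,0.045],[0,0,0,0,0,0.037,0.045],[0,0,0,0,0,0.037,0.045],[0,0,0,0,0,0.0365,0.045],[0,0,0,0,0,0,0.045]]}}

```text
t: 2.75
eef_pos: [449.2, -7.8, 228.4]
tcp_rot: [-3.133, 0.001, 1.279]
ft_force: [-1.4, 0.9, -0.3]
opening: 0.475
```

>>> {"name": "apply_moves", "arguments": {"commands": [[0,0,0,0,0,0,0.0],[0,0,0,0,0,0,0.0],[0,0,0,0,0,0,0.0],[0,0,0,0,0,0,0.0],[0,0,0,0,0,0,0.0]]}}

```text
t: 3.17
eef_pos: [449.0, -6.6, 234.7]
tcp_rot: [-3.141, 0.0, 1.283]
ft_force: [-2.9, 2.1, 13.5]
opening: 0.187
```

```bash
python3 -c "
from h import *
go()
a=np.radians(3.95+np.arange(0,99,7)); p=np.c_[-232*np.cos(a),-232*np.sin(a)]
print(np.diff(p,axis=0).round(1).tolist())"
```

```text
t 3.17 pos [449.   -6.6 234.7] rot deg [-179.95    0.     73.49] F [-2.9  2.1 13.5] op 17.7 q [-0.16  0.53  2.14  0.    0.47  0.13]
[[3.7, -28.1], [7.1, -27.4], [10.4, -26.4], [13.5, -24.9], [16.4, -23.1], [19.1, -20.9], [21.5, -18.4], [23.6, -15.7], [25.3, -12.7], [26.7, -9.5], [27.6, -6.2], [28.2, -2.7], [28.3, 0.7], [28.0, 4.2]]
```

>>> {"name": "apply_moves", "arguments": {"commands": [[0,0,0,0.0015,0,-0.0143,0],[0,0,0,0.0023,0,-0.0143,0],[0,0,0,0.0072,0,-0.0279,0],[0,0,0,0.0106,0,-0.0269,0],[0,0,0,0.0137,0,-0.0254,0]]}}

```text
t: 3.58
eef_pos: [459.8, 27.2, 344.7]
tcp_rot: [3.138, -0.001, 1.281]
ft_force: [10.1, 3.7, -7.2]
opening: 0.187
```

>>> {"name": "apply_moves", "arguments": {"commands": [[0,0,0,0.0167,0,-0.0235,0],[0,0,0,0.0194,0,-0.0213,0],[0,0,0,0.0219,0,-0.0187,0],[0,0,0,0.024,0,-0.016,0],[0,0,0,0,0,0,0]]}}

```text
t: 4.0
eef_pos: [485.4, 107.8, 427.0]
tcp_rot: [3.126, -0.005, 1.285]
ft_force: [14.2, -12.3, 12.9]
opening: 0.183
```

>>> {"name": "apply_moves", "arguments": {"commands": [[0,0,0,0,0,0,0],[0,0,0,0,0,0,0]]}}

```text
t: 4.17
eef_pos: [484.8, 105.4, 425.5]
tcp_rot: [3.127, -0.003, 1.284]
ft_force: [14.5, -8.6, 10.2]
opening: 0.183
```

```bash
python3 -c "
from h import *
go()
s=env.state();u=np.array([np.cos(np.radians(73.5)),np.sin(np.radians(73.5))])
d=s['eef_pos'][:2]-[485,118];y=d@u-105;z=s['eef_pos'][2]-171-45;print('from pin',y,z,np.hypot(y,z),np.degrees(np.arctan2(z,-y))-4, 'x off',d@[u[1],-u[0]])
c=cam('scene','scene2')"
```

```text
t 4.17 pos [484.8 105.4 425.5] rot deg [179.14  -0.18  73.57] F [14.5 -8.6 10.2] op 17.4 q [ 0.08  0.28  1.84 -0.    1.    0.37]
from pin -117.1063749524721 209.5039370950081 240.01208868058728 56.796127777261304 x off 3.3629562162367233
```

View pics/scene2.png

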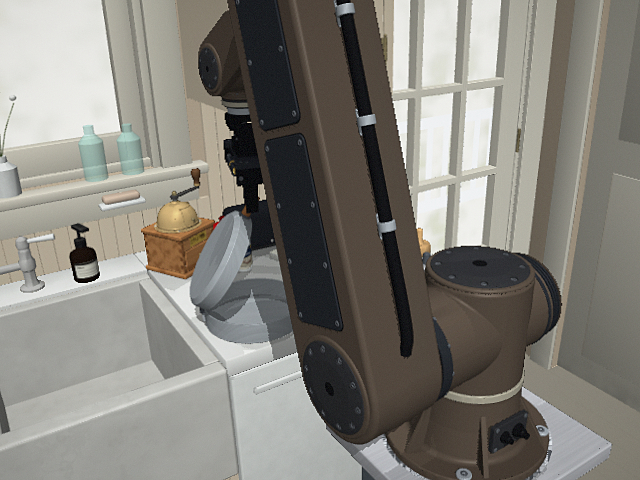

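>>> {"name": "apply_moves", "arguments": {"commands": [[0,0,0,0.013,0.002,-0.0055,0],[0,0,0,0.0133,0.001,-0.0042,0],[0,0,0,0.0138,0,-0.0033,0],[0,0,0,0.014,0,-0.0025,0],[0,0,0,0.0141,0,-0.0015,0]]}}

```text
t: 4.63
eef_pos: [506.6, 169.6, 444.8]
tcp_rot: [3.126, -0.003, 1.283]
ft_force: [11.1, -15.0, 34.2]
opening: 0.183
```

>>> {"name": "apply_moves", "arguments": {"commands": [[0,0,0,0.0141,0,-0.0005,0],[0,0,0,0.0141,0,0.0005,0],[0,0,0,0.0141,0,0.0015,0],[0,0,0,0.0141,0,0.002,0],[0,0,0,0.01,0,0.002,0]]}}

```text
t: 5.05
eef_pos: [523.8, 234.8, 434.1]
tcp_rot: [3.14, -0.001, 1.283]
ft_force: [-1.1, -0.2, 0.1]
opening: 0.01
```

>>> {"name": "apply_moves", "arguments": {"commands": [[0,0,0,0,0,0,0],[0,0,0,0,0,0,0],[0,0,0,0,0,0,0]]}}

```text
t: 5.3
eef_pos: [523.8, 233.7, 432.7]
tcp_rot: [-3.141, 0.001, 1.283]
ft_force: [0.0, 0.1, 0.1]
opening: 0.007
```

```bash
python3 -c "
from h import *
go()
s=env.state();u=np.array([np.cos(np.radians(73.5)),np.sin(np.radians(73.5))])
d=s['eef_pos'][:2]-[485,118];y=d@u-105;z=s['eef_pos'][2]-171-45;print('from pin',y,z,np.hypot(y,z),np.degrees(np.arctan2(z,-y))-4, 'x off',d@[u[1],-u[0]])
"
```

```text
t 5.3 pos [523.8 233.7 432.7] rot deg [-1.7995e+02  4.0000e-02  7.3530e+01] F [0.  0.1 0.1] op 0.6 q [ 0.3   0.39  1.65 -0.    1.1   0.59]
from pin 16.9412750440068 216.74501279108898 217.40608862202092 90.4692796314383 x off 4.386981621997011
```

```bash
python3 -c "
from h import *
c=cam('scene');d=cam('top')
a=c['color'][150:390,130:400];a=cv2.resize(a,None,fx=1.8,fy=1.8);b=cv2.resize(d['color'][150:350,150:350],(432,432))
cv2.imwrite('pics/m3.png',np.hstack([a[:432],b])[:,:,::-1]) if a.shape[0]>=432 else print(a.shape)"
```

```text
(no output)
```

View pics/m3.png

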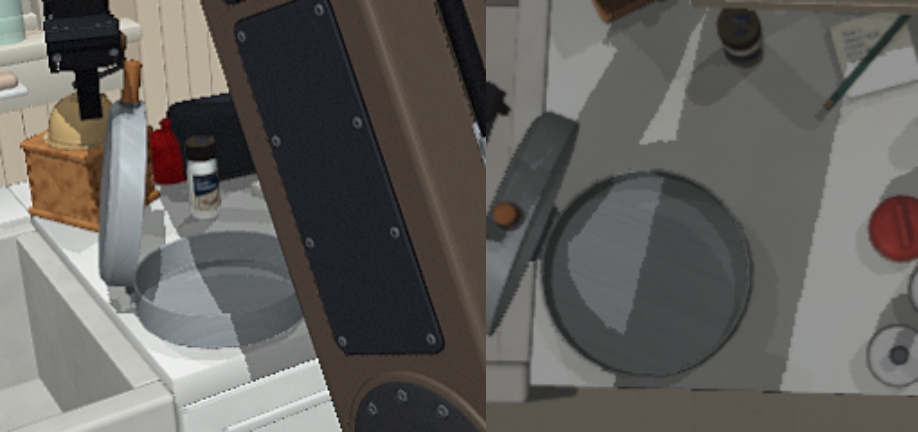

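```bash
python3 -c "
from h import *
c=cam('top','top3')
uv=[158.8,249.5];u=np.array([np.cos(np.radians(73.5)),np.sin(np.radians(73.5))])
print('tcp px',px(c,[env.state()['eef_pos']]))
for z in(260,280,300):
    p=w(c,[uv],z)[0];d=p[:2]-[485,118];print(z,p.round(0),'tin x',d@[u[1],-u[0]],'y from pin',d@u-105)
# tin circle at rim
g=cv2.cvtColor(cv2.resize(c['color'],None,fx=4,fy=4,interpolation=2),cv2.COLOR_RGB2GRAY)
H=cv2.HoughCircles(g,cv2.HOUGH_GRADIENT_ALT,1,10,param1=150,param2=.5,minRadius=170,maxRadius=205)
if H is not None:
  for x,y,r in H[0]: uv=[(x+.5)/4-.5,(y+.5)/4-.5];print(np.round(uv,1),r/4,w(c,[uv],42)[0],'r mm outer exp',101/1232*597,98/1232*597)
"
```

```text
tcp px [[ 98.15394449 229.25635596]]
260 [516. 193. 260.] tin x 8.986414390780055 y from pin -24.52696284828285
280 [514. 187. 280.] tin x 8.414712051973392 y from pin -30.194060634436994
300 [512. 182. 300.] tin x 7.843009713166726 y from pin -35.86115842059114
[225.4 273.9] 47.739223 [493.44916846 110.47705779  42.        ] r mm outer exp 48.942370129870135 47.48863636363636
[139.4  64.9] 46.2113 [933.95442381 312.38418867  42.        ] r mm outer exp 48.942370129870135 47.48863636363636
```

View pics/top3.png

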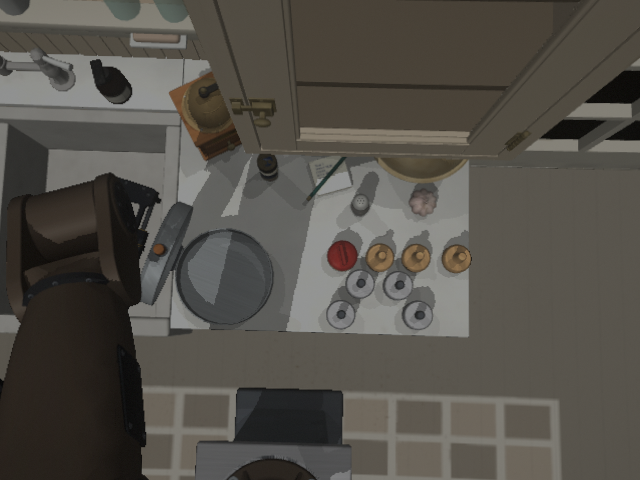

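>>> {"name": "apply_moves", "arguments": {"commands": [[0,0,0,0,0,-0.04,0],[0,0,0,0,0,-0.04,0],[0,0,0,-0.03,0,0,0],[0,0,0,-0.03,0,0,0],[0,0,0,-0.03,0,0,0]]}}

```text
t: 5.87
eef_pos: [497.8, 146.6, 513.4]
tcp_rot: [3.141, -0.0, 1.284]
ft_force: [0.4, -0.2, -0.7]
opening: 0.005
```

>>> {"name": "apply_moves", "arguments": {"commands": [[0,0,0,-0.03,0,0,0],[0,0,0,0,0,0.035,0],[0,0,0,0,0,0.035,0],[0,0,0,0,0,0.035,0],[0,0,0,0,0,0,0]]}}

```text
t: 6.28
eef_pos: [489.1, 118.2, 403.2]
tcp_rot: [-3.134, 0.003, 1.282]
ft_force: [0.5, 0.9, -0.4]
opening: 0.008
```

>>> {"name": "apply_moves", "arguments": {"commands": [[0,0,0,0.025,0,0,0],[0,0,0,0.018,0,0,0],[0,0,0,0.012,0,0,0],[0,0,0,0.012,0,0,0],[0,0,0,0.012,0,0,0]]}}

```text
t: 6.7
eef_pos: [512.7, 195.4, 409.0]
tcp_rot: [3.141, -0.0, 1.283]
ft_force: [0.5, -0.9, 0.2]
opening: 0.007
```

>>> {"name": "apply_moves", "arguments": {"commands": [[0,0,0,0.01,0,0,0],[0,0,0,0.01,0,0,0],[0,0,0,0.01,0,0,0],[0,0,0,0,0,0,0],[0,0,0,0,0,0,0]]}}

```text
t: 7.12
eef_pos: [521.0, 223.7, 407.8]
tcp_rot: [-3.141, 0.0, 1.284]
ft_force: [0.1, -0.4, -1.1]
opening: 0.002
```

```bash
python3 -c "
from h import *
go()
c=cam('scene');d=cam('top')
a=cv2.resize(c['color'][150:390,130:400],None,fx=1.5,fy=1.5)[:360];b=cv2.resize(d['color'][190:340,130:300],(408,360))
cv2.imwrite('pics/m4.png',np.hstack([a,b])[:,:,::-1])"
```

```text
t 7.12 pos [521.  223.7 407.8] rot deg [-1.7999e+02  2.0000e-02  7.3570e+01] F [ 0.1 -0.4 -1.1] op 0.2 q [ 0.29  0.41  1.7  -0.    1.04  0.58]
```

View pics/m4.png

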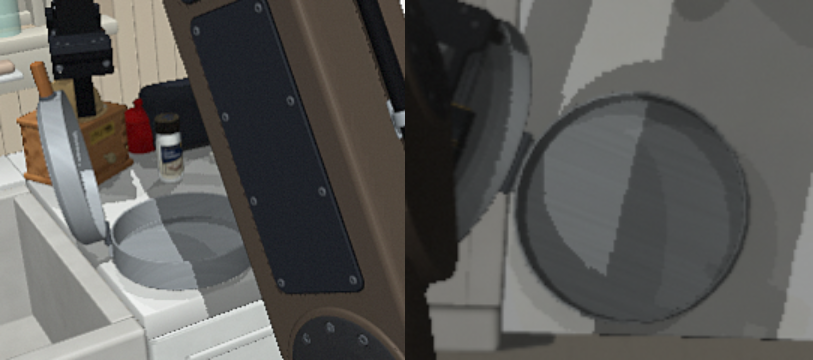

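```bash
python3 - <<'E'
from h import *
from scipy.optimize import least_squares
go()
c=cam('top');s=4
g=cv2.cvtColor(cv2.resize(c['color'],None,fx=s,fy=s,interpolation=2),cv2.COLOR_RGB2GRAY)
e=cv2.Canny(cv2.GaussianBlur(g,(0,0),2),10,25)
y,x=np.where(e);P=w(c,(np.c_[x,y]+.5)/s-.5,42)[:,:2]
for c0 in([485,118],[493,110],[489,114]):
    q=np.array(c0,float)
    for tol in(12,6,4,3,3):
        r=np.hypot(*(P-q).T);k=abs(r-99.5)<tol
        f=least_squares(lambda v:np.hypot(*(P[k]-v[:2]).T)-v[2],[*q,99.5],loss='soft_l1',f_scale=.7);q=f.x[:2]
    a=np.degrees(np.arctan2(*(P[k]-q).T[::-1]))
    print(c0,f.x.round(1),k.sum(),np.median(abs(f.fun)).round(2),np.histogram(a,np.arange(-180,181,45))[0])
    r=np.hypot(*(P-q).T);print(np.histogram(r,np.arange(84,112,1))[0])
E
```

```text
t 7.22 pos [521.  223.1 407.9] rot deg [-1.7999e+02  2.0000e-02  7.3520e+01] F [ 0.7 -0.4  0.5] op 0.3 q [ 0.29  0.4   1.7  -0.    1.04  0.58]
[485, 118] [489.1 112.8  99.1] 1790 1.05 [329 340 209 190 190 192 166 174]
[ 28  18  12   6   7  25 206 144 106 145 183  32  15 286 578 338 193 331
 112  65  38  53  69  50  78  83 115]
[493, 110] [489.1 112.8  99.1] 1790 1.05 [329 340 209 190 190 192 166 174]
[ 28  18  12   6   7  25 206 144 106 145 183  32  15 286 578 338 193 331
 112  65  38  53  69  50  78  83 115]
[489, 114] [489.1 112.8  99.1] 1790 1.05 [329 340 209 190 190 192 166 174]
[ 28  18  12   6   7  25 206 144 106 145 183  32  15 286 578 338 193 331
 112  65  38  53  69  50  78  83 115]
```

```bash
cat >> h.py <<'E'
from scipy.optimize import least_squares
def edges(c,z,s=4):
    g=cv2.cvtColor(cv2.resize(c['color'],None,fx=s,fy=s,interpolation=2),cv2.COLOR_RGB2GRAY)
    y,x=np.where(cv2.Canny(cv2.GaussianBlur(g,(0,0),2),10,25)); return w(c,(np.c_[x,y]+.5)/s-.5,z)[:,:2]
def disc(P,q,R,tols=(7,4,2.5,2.5)):
    q=np.array(q,float)
    for t in tols:
        k=abs(np.hypot(*(P-q).T)-R)<t
        if k.sum()<30: return None
        f=least_squares(lambda v:np.hypot(*(P[k]-v).T)-R,q,loss='soft_l1',f_scale=.7);q=f.x
    return q,np.median(abs(f.fun)),k.sum()
TIN=np.array([489.1,112.8]);A=np.radians(71.8)
def ring(i): b=A+np.radians(60*i); return TIN+64*np.array([np.cos(b),np.sin(b)])
def survey(c):
    for kind,z in(("pot",42),("filler",30)):
        P=edges(c,z)
        B=blobs(c,"dark" if kind=="pot" else "wood")
        for uv,a,m in B:
            if not(300<uv[0]<480 and 170<uv[1]<340): continue
            if kind=="pot" and not 30<a<90: continue
            k=w(c,[uv],57)[0][:2]; d=disc(P,w(c,[uv],z+8)[0][:2],30)
            if d and d[1]<.8: print(kind,"knob",k.round(1) if kind=="pot" else "","disc",d[0].round(1),round(d[1],2),d[2])
E
python3 - <<'E'
from h import *
c=cam('top');survey(c)
print('hinge',w(c,[[176.7,257.9]],45)[0],[ring(i).round(0) for i in range(6)])
d=w(c,[[176.7,257.9]],45)[0][:2]-TIN;print(np.hypot(*d),np.degrees(np.arctan2(*d[::-1])))
r=c['color'][240:340,310:480];cv2.imwrite('pics/crop4.png',cv2.resize(r,None,fx=4,fy=4)[:,:,::-1])
E
```

```text
filler knob  disc [ 539.5 -281.8] 0.72 471
filler knob  disc [ 540.7 -366.5] 0.6 496
filler knob  disc [ 539.4 -208.8] 0.62 424
hinge [523.33767292 211.61496545  45.        ] [array([509., 174.]), array([446., 161.]), array([426., 100.]), array([469.,  52.]), array([532.,  65.]), array([552., 126.])]
104.57827520365771 70.88968549619041
```

```bash
sed -i 's/np.radians(71.8)/np.radians(71.3)/' h.py; python3 - <<'E'
from h import *
c=cam('top')
for uv,a,m in blobs(c,"dark"):
    if 320<uv[0]<480 and 230<uv[1]<340: print(uv.round(1),a,w(c,[uv],57)[0][:2].round(1))
for z in (42,36):
  P=edges(c,z)
  for q in((482,-167.5),(481,-246),(418,-129),(422,-286)): d=disc(P,q,30); print(z,q,d)
  r=np.hypot(*(P-[482,-167.5]).T);print(np.histogram(r,np.arange(0,45,2))[0])
E
```

```text
[343.  247.8] 68.8125 [ 553.1 -130.4]
[354.6 252. ] 17.6875 [ 545.1 -154.4]
[397.4 284. ] 18.3125 [ 482.1 -242.8]
[417.1 313.9] 21.5 [ 423.1 -283.2]
42 (482, -167.5) (array([ 480.46231075, -165.45056468]), np.float64(0.6608700852702718), np.int64(474))
42 (481, -246) (array([ 480.13509665, -243.29006095]), np.float64(0.4085127601754692), np.int64(482))
42 (418, -129) (array([ 417.93482031, -128.66652377]), np.float64(0.6631885753827014), np.int64(467))
42 (422, -286) (array([ 421.31321221, -283.75367531]), np.float64(0.48446734784726786), np.int64(487))
[  0  10  25  30  78  57  17  18  27  34  17  14  10 361  18 285 108  54
 101  94 118  91]
36 (482, -167.5) (array([ 480.74364014, -165.77270713]), np.float64(0.6260413270679486), np.int64(467))
36 (481, -246) (array([ 480.44341558, -244.02255434]), np.float64(0.461815578655969), np.int64(467))
36 (418, -129) (array([ 417.91152626, -128.61894015]), np.float64(0.8812437293661937), np.int64(507))
36 (422, -286) (array([ 421.36501807, -284.74542951]), np.float64(0.5247253177619982), np.int64(483))
[  0  14  17  46  63  39  40  14  30  38   9  11  15 329  46 323  66  58
  90 103 107 106]
```

```bash
cat >> h.py <<'E'
def legs(*T):
    """world targets -> rows needed and shift per row, tool axes, m; starts at the measured pose"""
    s=env.state(); R=Ro.from_euler("xyz",s["tcp_rot"]).as_matrix(); p=s["eef_pos"]
    print("t",round(s["t"],2),"pos",p.round(1),"yaw",np.degrees(s["tcp_rot"][2]).round(2),"F",s["ft_force"].round(1),"op",round(s["opening"]*95.1,1))
    for t in T:
        d=R.T@(np.array(t,float)-p)/1e3; n=max(1,int(np.ceil(np.linalg.norm(d)/.040))); print("  ->",np.round(t,1),n,"x",(d/n).round(4).tolist()); p=np.array(t,float)
SEED={"P1":(480.5,-165.5),"P2":(480.1,-243.3),"P3":(417.9,-128.7),"P4":(421.3,-283.8),"F1":(539.4,-208.8),"F2":(539.5,-281.8),"F3":(540.7,-366.5)}
def check(*names):
    c=cam("top"); E={z:edges(c,z) for z in(42,30)}
    for n in names: d=disc(E[42 if n[0]=="P" else 30],SEED[n],30); print(n,d and (d[0].round(1).tolist(),round(d[1],2),int(d[2])))
E
python3 -c "
from h import *
legs((480,95,400),(418,-128.7,330))"
```

```text
t 7.37 pos [521.  223.  408.1] yaw 73.49 F [ 0.3 -0.1 -0.8] op 0.5
  -> [480  95 400] 4 x [-0.0336, -0.0007, 0.002]
  -> [ 418.  -128.7  330. ] 7 x [-0.0332, 0.0006, 0.01]
```

>>> {"name": "apply_moves", "arguments": {"commands": [[0,0,0,-0.0336,-0.0007,0.002,0.045],[0,0,0,-0.0336,-0.0007,0.002,0.045],[0,0,0,-0.0336,-0.0007,0.002,0.045],[0,0,0,-0.0336,-0.0007,0.002,0.045]]}}

```text
t: 7.7
eef_pos: [479.4, 94.0, 400.0]
tcp_rot: [3.141, 0.0, 1.284]
ft_force: [0.8, -0.9, -0.4]
opening: 0.225
```

>>> {"name": "apply_moves", "arguments": {"commands": [[0,0,0,-0.0332,0.0006,0.01,0.045],[0,0,0,-0.0332,0.0006,0.01,0.045],[0,0,0,-0.0332,0.0006,0.01,0.045],[0,0,0,-0.0332,0.0006,0.01,0.045]]}}

```text
t: 8.03
eef_pos: [444.0, -34.3, 359.9]
tcp_rot: [3.141, 0.0, 1.283]
ft_force: [1.4, -0.5, -0.1]
opening: 0.467
```

>>> {"name": "apply_moves", "arguments": {"commands": [[0,0,0,-0.0332,0.0006,0.01,0.045],[0,0,0,-0.0332,0.0006,0.01,0.045],[0,0,0,-0.0332,0.0006,0.01,0.045],[0,0,0,0,0,0,0.045],[0,0,0,0,0,0,0.045]]}}

```text
t: 8.45
eef_pos: [417.9, -130.2, 329.8]
tcp_rot: [-3.141, -0.0, 1.279]
ft_force: [0.2, -0.1, 0.3]
opening: 0.473
```

>>> {"name": "apply_moves", "arguments": {"commands": [[0,0,0,0,0,0,0.045],[0,0,0,0,0,0,0.045],[0,0,0,0,0,0,0.045],[0,0,0,0,0,0,0.045]]}}

```text
t: 8.78
eef_pos: [418.6, -127.9, 330.3]
tcp_rot: [3.141, 0.0, 1.285]
ft_force: [0.3, 0.3, -0.2]
opening: 0.474
```

```bash
python3 -c "
from h import *
legs((418,-128.7,238))"
```

```text
t 8.78 pos [ 418.6 -127.9  330.3] yaw 73.62 F [ 0.3  0.3 -0.2] op 45.1
  -> [ 418.  -128.7  238. ] 3 x [-0.0003, -0.0001, 0.0308]
```

>>> {"name": "apply_moves", "arguments": {"commands": [[0,0,0,-0.0005,0,0.035,0.045],[0,0,0,0,0,0.035,0.045],[0,0,0,0,0,0.022,0.045],[0,0,0,0,0,0,0.045],[0,0,0,0,0,0,0.045]]}}

```text
t: 9.2
eef_pos: [418.4, -128.9, 237.8]
tcp_rot: [-3.139, -0.0, 1.284]
ft_force: [0.5, 0.3, -0.1]
opening: 0.471
```

>>> {"name": "apply_moves", "arguments": {"commands": [[0,0,0,0,0,0,0],[0,0,0,0,0,0,0],[0,0,0,0,0,0,0],[0,0,0,0,0,0,0],[0,0,0,0,0,0,0]]}}

```text
t: 9.62
eef_pos: [418.3, -129.3, 238.7]
tcp_rot: [3.14, 0.0, 1.283]
ft_force: [-1.0, -0.1, -0.7]
opening: 0.182
```

>>> {"name": "apply_moves", "arguments": {"commands": [[0,0,0,0,0,-0.02,0],[0,0,0,0,0,-0.03,0],[0,0,0,0,0,-0.03,0],[0,0,0,0,0,-0.032,0]]}}

```text
t: 9.95
eef_pos: [417.9, -129.1, 351.3]
tcp_rot: [-3.141, -0.0, 1.283]
ft_force: [0.6, -0.7, -1.8]
opening: 0.18
```

>>> {"name": "apply_moves", "arguments": {"commands": [[0,0,0,0.0395,0.0003,0,0],[0,0,0,0.0395,0.0003,0,0],[0,0,0,0.0395,0.0003,0,0],[0,0,0,0.0395,0.0003,0,0]]}}

```text
t: 10.28
eef_pos: [464.1, 23.5, 350.6]
tcp_rot: [3.141, -0.0, 1.282]
ft_force: [0.8, -0.3, -1.3]
opening: 0.182
```

>>> {"name": "apply_moves", "arguments": {"commands": [[0,0,0,0.0395,0.0003,0,0],[0,0,0,0.0395,0.0003,0,0],[0,0,0,0.0395,0.0003,0,0],[0,0,0,0.0395,0.0003,0,0],[0,0,0,0,0,0,0]]}}

```text
t: 10.7
eef_pos: [511.0, 178.1, 350.2]
tcp_rot: [3.14, -0.002, 1.287]
ft_force: [-0.9, -0.3, -2.0]
opening: 0.183
```

>>> {"name": "apply_moves", "arguments": {"commands": [[0,0,0,0,0,0,0],[0,0,0,0,0,0,0],[0,0,0,0,0,0,0],[0,0,0,0,0,0,0]]}}

```text
t: 11.03
eef_pos: [510.0, 172.0, 350.2]
tcp_rot: [-3.141, 0.0, 1.282]
ft_force: [-0.4, -1.2, -1.2]
opening: 0.184
```

```bash
python3 -c "
from h import *
legs((*ring(0),242))
check('P1','P2','P4','F1','F2','F3')
c=cam('scene');d=cam('top')
a=cv2.resize(c['color'][150:390,130:400],None,fx=1.5,fy=1.5)[:360];b=cv2.resize(d['color'][190:340,130:300],(408,360))
cv2.imwrite('pics/m5.png',np.hstack([a,b])[:,:,::-1])"
```

```text
t 11.03 pos [510.  172.  350.2] yaw 73.43 F [-0.4 -1.2 -1.2] op 17.5
  -> [509.6 173.4 242. ] 3 x [0.0004, -0.0002, 0.0361]
P1 ([480.8, -166.0], np.float64(0.83), 501)
P2 ([480.2, -243.2], np.float64(0.36), 441)
P4 ([421.2, -283.8], np.float64(0.49), 486)
F1 ([538.7, -207.9], np.float64(0.94), 460)
F2 ([539.5, -281.8], np.float64(0.75), 453)
F3 ([540.7, -366.4], np.float64(0.55), 489)
```

View pics/m5.png

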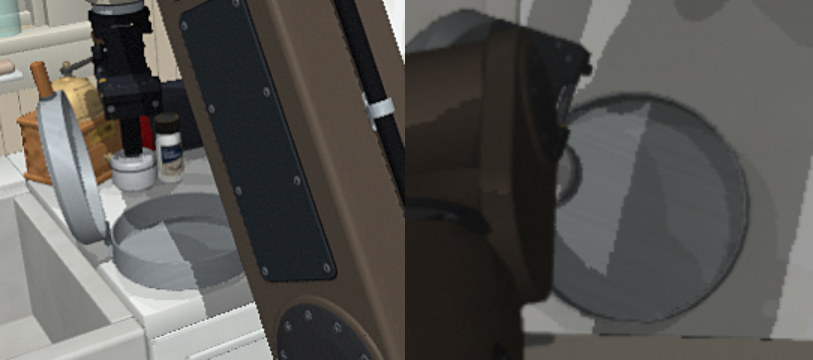

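>>> {"name": "apply_moves", "arguments": {"commands": [[0,0,0,0.0008,0,0.036,0],[0,0,0,0.0004,0,0.036,0],[0,0,0,0,0,0.018,0],[0,0,0,0,0,0.01,0],[0,0,0,0,0,0,0]]}}

```text
t: 11.6
eef_pos: [510.4, 173.9, 248.4]
tcp_rot: [-3.139, 0.002, 1.283]
ft_force: [-0.1, -0.6, -0.9]
opening: 0.178
```

>>> {"name": "apply_moves", "arguments": {"commands": [[0,0,0,0,0,0.004,0],[0,0,0,0,0,0.004,0],[0,0,0,0,0,0,0],[0,0,0,0,0,0,0]]}}

```text
t: 11.93
eef_pos: [510.6, 174.3, 242.7]
tcp_rot: [3.141, -0.0, 1.283]
ft_force: [1.0, -0.4, -1.5]
opening: 0.186
```

```bash
python3 -c "
from h import *
legs((*ring(0),242))"
```

```text
t 11.93 pos [510.6 174.3 242.7] yaw 73.52 F [ 1.  -0.4 -1.5] op 17.7
  -> [509.6 173.4 242. ] 1 x [-0.0011, -0.0007, 0.0007]
```

>>> {"name": "apply_moves", "arguments": {"commands": [[0,0,0,-0.001,-0.0007,0.001,0],[0,0,0,0,0,0,0.045],[0,0,0,0,0,0,0.045],[0,0,0,0,0,0,0.045],[0,0,0,0,0,0,0.045]]}}

```text
t: 12.35
eef_pos: [509.5, 173.5, 241.2]
tcp_rot: [3.141, 0.0, 1.283]
ft_force: [0.4, 0.7, 0.7]
opening: 0.403
```

>>> {"name": "apply_moves", "arguments": {"commands": [[0,0,0,0,0,-0.02,0.045],[0,0,0,0,0,-0.03,0.045],[0,0,0,0,0,-0.03,0.045],[0,0,0,0,0,-0.028,0.045]]}}

```text
t: 12.68
eef_pos: [509.4, 173.4, 350.4]
tcp_rot: [-3.141, 0.0, 1.283]
ft_force: [0.3, -0.9, 0.5]
opening: 0.472
```

>>> {"name": "apply_moves", "arguments": {"commands": [[0,0,0,-0.0371,0.0076,0,0.045],[0,0,0,-0.0371,0.0076,0,0.045],[0,0,0,-0.0371,0.0076,0,0.045],[0,0,0,-0.0371,0.0076,0,0.045]]}}

```text
t: 13.02
eef_pos: [496.0, 21.2, 349.3]
tcp_rot: [3.141, 0.0, 1.284]
ft_force: [0.7, 0.6, -0.1]
opening: 0.472
```

>>> {"name": "apply_moves", "arguments": {"commands": [[0,0,0,-0.0371,0.0076,0,0.045],[0,0,0,-0.0371,0.0076,0,0.045],[0,0,0,-0.0371,0.0076,0,0.045],[0,0,0,-0.0371,0.0076,0,0.045],[0,0,0,-0.0371,0.0076,0,0.045]]}}

```text
t: 13.43
eef_pos: [479.8, -167.9, 349.1]
tcp_rot: [3.142, 0.0, 1.283]
ft_force: [0.7, 0.4, 0.2]
opening: 0.476
```

>>> {"name": "apply_moves", "arguments": {"commands": [[0,0,0,0,0,0,0.045],[0,0,0,0,0,0,0.045],[0,0,0,0,0,0,0.045],[0,0,0,0,0,0,0.045],[0,0,0,0,0,0,0.045]]}}

```text
t: 13.85
eef_pos: [480.5, -165.0, 349.1]
tcp_rot: [-3.142, 0.0, 1.285]
ft_force: [0.2, 0.3, -0.8]
opening: 0.47
```

```bash
python3 -c "
from h import *
legs((480.8,-166,238))
c=cam('top');print(disc(edges(c,46),ring(0),30),ring(0))
check('P1','P2','P4','F1','F2','F3')"
```

```text
t 13.85 pos [ 480.5 -165.   349.1] yaw 73.62 F [ 0.2  0.3 -0.8] op 44.7
  -> [ 480.8 -166.   238. ] 3 x [-0.0003, 0.0002, 0.037]
(array([508.26680285, 170.9035548 ]), np.float64(0.8168879557901203), np.int64(364)) [509.6192314  173.42145778]
P1 None
P2 ([506.0, -245.0], np.float64(0.33), 39)
P4 ([421.3, -287.8], np.float64(0.32), 276)
F1 None
F2 ([540.9, -284.7], np.float64(0.3), 176)
F3 ([540.7, -366.4], np.float64(0.59), 506)
```

>>> {"name": "apply_moves", "arguments": {"commands": [[0,0,0,-0.0008,0.0005,0.037,0.045],[0,0,0,0,0,0.037,0.045],[0,0,0,0,0,0.037,0.045],[0,0,0,0,0,0,0.045],[0,0,0,0,0,0,0.045]]}}

```text
t: 14.37
eef_pos: [480.8, -166.5, 236.6]
tcp_rot: [-3.139, -0.0, 1.284]
ft_force: [-0.4, 0.5, -0.4]
opening: 0.475
```

>>> {"name": "apply_moves", "arguments": {"commands": [[0,0,0,0,0,0,0],[0,0,0,0,0,0,0],[0,0,0,0,0,0,0],[0,0,0,0,0,0,0],[0,0,0,0,0,0,0]]}}

```text
t: 14.78
eef_pos: [480.8, -167.0, 238.7]
tcp_rot: [3.14, 0.0, 1.283]
ft_force: [-1.7, -0.2, -2.2]
opening: 0.185
```

>>> {"name": "apply_moves", "arguments": {"commands": [[0,0,0,0,0,-0.02,0],[0,0,0,0,0,-0.03,0],[0,0,0,0,0,-0.03,0],[0,0,0,0,0,-0.032,0]]}}

```text
t: 15.12
eef_pos: [480.3, -166.8, 351.1]
tcp_rot: [-3.14, -0.0, 1.283]
ft_force: [0.9, -0.3, -1.0]
opening: 0.184
```

>>> {"name": "apply_moves", "arguments": {"commands": [[0,0,0,0.0338,-0.0139,0,0],[0,0,0,0.0338,-0.0139,0,0],[0,0,0,0.0338,-0.0139,0,0],[0,0,0,0.0338,-0.0139,0,0]]}}

```text
t: 15.45
eef_pos: [464.9, -20.3, 350.4]
tcp_rot: [3.141, 0.0, 1.282]
ft_force: [0.3, 1.0, -1.5]
opening: 0.182
```

>>> {"name": "apply_moves", "arguments": {"commands": [[0,0,0,0.0338,-0.0139,0,0],[0,0,0,0.0338,-0.0139,0,0],[0,0,0,0.0338,-0.0139,0,0],[0,0,0,0.0338,-0.0139,0,0],[0,0,0,0.0338,-0.0139,0,0]]}}

```text
t: 15.87
eef_pos: [446.2, 161.9, 350.2]
tcp_rot: [3.141, 0.0, 1.283]
ft_force: [0.8, -0.1, -1.4]
opening: 0.182
```

>>> {"name": "apply_moves", "arguments": {"commands": [[0,0,0,0,0,0,0],[0,0,0,0,0,0,0],[0,0,0,0,0,0,0],[0,0,0,0,0,0,0],[0,0,0,0,0,0,0]]}}

```text
t: 16.28
eef_pos: [447.1, 159.2, 350.0]
tcp_rot: [-3.142, 0.0, 1.281]
ft_force: [-0.7, 0.1, -1.9]
opening: 0.182
```

```bash
python3 -c "
from h import *
legs((*ring(1),242))
check('P2','P4','F1','F2','F3')"
```

```text
t 16.28 pos [447.1 159.2 350. ] yaw 73.42 F [-0.7  0.1 -1.9] op 17.3
  -> [446.9 160.9 242. ] 3 x [0.0005, -0.0003, 0.036]
P2 ([480.1, -243.2], np.float64(0.37), 452)
P4 ([421.3, -283.8], np.float64(0.51), 483)
F1 ([538.5, -207.6], np.float64(0.8), 463)
F2 ([539.7, -281.9], np.float64(0.92), 469)
F3 ([540.8, -366.4], np.float64(0.58), 493)
```

>>> {"name": "apply_moves", "arguments": {"commands": [[0,0,0,0.0008,-0.0005,0.036,0],[0,0,0,0,0,0.036,0],[0,0,0,0,0,0.018,0],[0,0,0,0,0,0.01,0],[0,0,0,0,0,0,0]]}}

```text
t: 16.75
eef_pos: [446.7, 160.3, 248.1]
tcp_rot: [-3.138, 0.002, 1.282]
ft_force: [0.9, 0.2, -1.8]
opening: 0.184
```

>>> {"name": "apply_moves", "arguments": {"commands": [[0,0,0,0,0,0.004,0],[0,0,0,0,0,0.004,0],[0,0,0,0,0,0,0],[0,0,0,0,0,0,0]]}}

```text
t: 17.08
eef_pos: [446.8, 161.0, 242.5]
tcp_rot: [3.141, -0.0, 1.283]
ft_force: [0.3, 0.3, -1.3]
opening: 0.181
```

>>> {"name": "apply_moves", "arguments": {"commands": [[0,0,0,0,0,0,0.045],[0,0,0,0,0,0,0.045],[0,0,0,0,0,0,0.045],[0,0,0,0,0,0,0.045]]}}

```text
t: 17.42
eef_pos: [446.8, 161.1, 242.3]
tcp_rot: [3.141, -0.0, 1.283]
ft_force: [-0.1, -0.7, -0.1]
opening: 0.41
```

>>> {"name": "apply_moves", "arguments": {"commands": [[0,0,0,0,0,-0.02,0.045],[0,0,0,0,0,-0.03,0.045],[0,0,0,0,0,-0.03,0.045],[0,0,0,0,0,-0.028,0.045]]}}

```text
t: 17.75
eef_pos: [446.5, 161.1, 351.6]
tcp_rot: [3.142, 0.0, 1.283]
ft_force: [-0.1, -0.9, 0.9]
opening: 0.475
```

>>> {"name": "apply_moves", "arguments": {"commands": [[0,0,0,-0.0344,0.0133,0,0.045],[0,0,0,-0.0344,0.0133,0,0.045],[0,0,0,-0.0344,0.0133,0,0.045],[0,0,0,-0.0344,0.0133,0,0.045],[0,0,0,-0.0344,0.0133,0,0.045]]}}

```text
t: 18.17
eef_pos: [461.4, -24.3, 350.3]
tcp_rot: [3.141, 0.0, 1.284]
ft_force: [0.7, 0.1, 0.1]
opening: 0.472
```

>>> {"name": "apply_moves", "arguments": {"commands": [[0,0,0,-0.0344,0.0133,0,0.045],[0,0,0,-0.0344,0.0133,0,0.045],[0,0,0,-0.0344,0.0133,0,0.045],[0,0,0,-0.0344,0.0133,0,0.045],[0,0,0,-0.0344,0.0133,0,0.045]]}}

```text
t: 18.58
eef_pos: [476.4, -208.4, 350.2]
tcp_rot: [3.141, 0.0, 1.283]
ft_force: [0.8, 0.6, 1.2]
opening: 0.47
```

>>> {"name": "apply_moves", "arguments": {"commands": [[0,0,0,-0.0344,0.0133,0,0.045],[0,0,0,0,0,0,0.045],[0,0,0,0,0,0,0.045],[0,0,0,0,0,0,0.045],[0,0,0,0,0,0,0.045]]}}

```text
t: 19.0
eef_pos: [479.6, -242.3, 350.1]
tcp_rot: [-3.141, -0.0, 1.284]
ft_force: [-0.2, 0.6, 0.3]
opening: 0.476
```

```bash
python3 -c "
from h import *
legs((480.1,-243.2,238))
c=cam('top');P=edges(c,46)
for i in(0,1): print(i,disc(P,ring(i),30),ring(i))
b=cv2.resize(c['color'][160:350,165:485],None,fx=2.4,fy=2.4);cv2.imwrite('pics/m6.png',b[:,:,::-1])"
```

```text
t 19.0 pos [ 479.6 -242.3  350.1] yaw 73.57 F [-0.2  0.6  0.3] op 45.2
  -> [ 480.1 -243.2  238. ] 3 x [-0.0003, 0.0003, 0.0374]
0 (array([509.02240402, 171.22454603]), np.float64(0.7470097630665613), np.int64(354)) [509.6192314  173.42145778]
1 (array([448.35077925, 158.73269201]), np.float64(0.7916272835198974), np.int64(306)) [446.85989325 160.88090454]
```

View pics/m6.png

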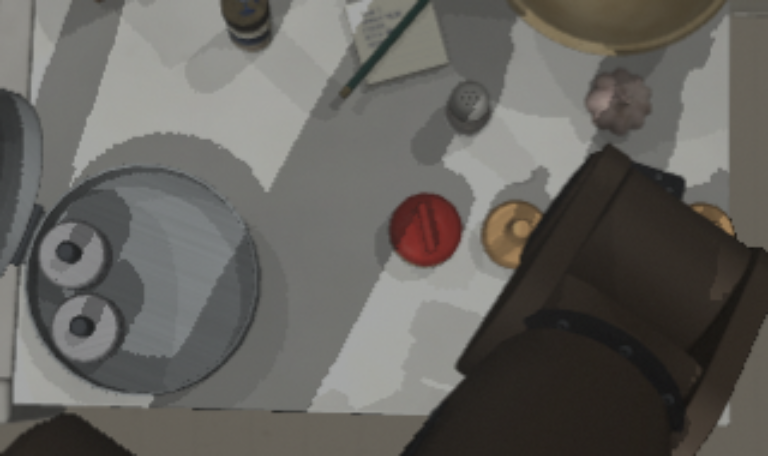

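>>> {"name": "apply_moves", "arguments": {"commands": [[0,0,0,-0.0008,0.0007,0.037,0.045],[0,0,0,0,0,0.037,0.045],[0,0,0,0,0,0.038,0.045],[0,0,0,0,0,0,0.045],[0,0,0,0,0,0,0.045]]}}

```text
t: 19.47
eef_pos: [480.3, -243.3, 236.8]
tcp_rot: [-3.139, -0.001, 1.285]
ft_force: [0.4, 0.6, 0.6]
opening: 0.474
```

>>> {"name": "apply_moves", "arguments": {"commands": [[0,0,0,0,0,0,0],[0,0,0,0,0,0,0],[0,0,0,0,0,0,0],[0,0,0,0,0,0,0],[0,0,0,0,0,0,0]]}}

```text
t: 19.88
eef_pos: [480.3, -244.2, 238.7]
tcp_rot: [3.14, 0.001, 1.283]
ft_force: [-1.4, 0.7, -1.4]
opening: 0.186
```

>>> {"name": "apply_moves", "arguments": {"commands": [[0,0,0,0,0,-0.02,0],[0,0,0,0,0,-0.03,0],[0,0,0,0,0,-0.03,0],[0,0,0,0,0,-0.032,0]]}}

```text
t: 20.22
eef_pos: [479.8, -244.1, 351.0]
tcp_rot: [-3.14, -0.0, 1.283]
ft_force: [-0.6, -0.8, -1.2]
opening: 0.182
```

>>> {"name": "apply_moves", "arguments": {"commands": [[0,0,0,0.0375,-0.0037,0,0],[0,0,0,0.0375,-0.0037,0,0],[0,0,0,0.0375,-0.0037,0,0],[0,0,0,0.0375,-0.0037,0,0],[0,0,0,0.0375,-0.0037,0,0]]}}

```text
t: 20.63
eef_pos: [515.3, -57.5, 350.2]
tcp_rot: [3.142, 0.0, 1.283]
ft_force: [0.9, 0.2, -1.0]
opening: 0.182
```

>>> {"name": "apply_moves", "arguments": {"commands": [[0,0,0,0.0375,-0.0037,0,0],[0,0,0,0.0375,-0.0037,0,0],[0,0,0,0.0375,-0.0037,0,0],[0,0,0,0.0375,-0.0037,0,0],[0,0,0,0.0375,-0.0037,0,0]]}}

```text
t: 21.05
eef_pos: [550.8, 127.8, 350.1]
tcp_rot: [-3.141, 0.0, 1.283]
ft_force: [0.6, -1.3, -1.9]
opening: 0.182
```

>>> {"name": "apply_moves", "arguments": {"commands": [[0,0,0,0,0,0,0],[0,0,0,0,0,0,0],[0,0,0,0,0,0,0],[0,0,0,0,0,0,0],[0,0,0,0,0,0,0]]}}

```text
t: 21.47
eef_pos: [550.9, 124.7, 350.1]
tcp_rot: [-3.141, 0.0, 1.282]
ft_force: [-0.6, 0.1, -1.6]
opening: 0.181
```

```bash
python3 -c "
from h import *
legs((551.6,127,242))
check('P4','F1','F2','F3')"
```

```text
t 21.47 pos [550.9 124.7 350.1] yaw 73.43 F [-0.6  0.1 -1.6] op 17.2
  -> [551.6 127.  242. ] 3 x [0.0008, -0.0, 0.036]
P4 ([421.2, -283.7], np.float64(0.48), 472)
F1 ([538.5, -207.5], np.float64(0.59), 473)
F2 ([539.8, -282.2], np.float64(0.57), 429)
F3 ([540.8, -366.4], np.float64(0.6), 493)
```

>>> {"name": "apply_moves", "arguments": {"commands": [[0,0,0,0.0017,0,0.036,0],[0,0,0,0,0,0.036,0],[0,0,0,0,0,0.018,0],[0,0,0,0,0,0.01,0],[0,0,0,0,0,0,0]]}}

```text
t: 21.93
eef_pos: [551.4, 126.8, 248.3]
tcp_rot: [-3.139, 0.001, 1.282]
ft_force: [-1.0, 0.4, -1.0]
opening: 0.184
```

>>> {"name": "apply_moves", "arguments": {"commands": [[0,0,0,0,0,0.004,0],[0,0,0,0,0,0.004,0],[0,0,0,0,0,0,0],[0,0,0,0,0,0,0]]}}

```text
t: 22.27
eef_pos: [551.6, 127.5, 242.7]
tcp_rot: [3.141, -0.0, 1.283]
ft_force: [-0.1, -1.1, -2.4]
opening: 0.181
```

>>> {"name": "apply_moves", "arguments": {"commands": [[0,0,0,0,0,0,0.045],[0,0,0,0,0,0,0.045],[0,0,0,0,0,0,0.045],[0,0,0,0,0,0,0.045]]}}

```text
t: 22.6
eef_pos: [551.5, 127.5, 242.3]
tcp_rot: [3.141, -0.0, 1.283]
ft_force: [0.3, -0.3, 0.5]
opening: 0.405
```

>>> {"name": "apply_moves", "arguments": {"commands": [[0,0,0,0,0,-0.02,0.045],[0,0,0,0,0,-0.03,0.045],[0,0,0,0,0,-0.03,0.045],[0,0,0,0,0,-0.028,0.045]]}}

```text
t: 22.93
eef_pos: [551.4, 127.5, 351.6]
tcp_rot: [3.142, 0.0, 1.283]
ft_force: [1.0, 0.6, -0.2]
opening: 0.474
```

>>> {"name": "apply_moves", "arguments": {"commands": [[0,0,0,-0.0392,-0.0008,0,0.045],[0,0,0,-0.0392,-0.0008,0,0.045],[0,0,0,-0.0392,-0.0008,0,0.045],[0,0,0,-0.0392,-0.0008,0,0.045],[0,0,0,-0.0392,-0.0008,0,0.045]]}}

```text
t: 23.35
eef_pos: [491.1, -60.6, 350.3]
tcp_rot: [3.141, 0.0, 1.284]
ft_force: [0.4, 0.2, -0.4]
opening: 0.472
```

>>> {"name": "apply_moves", "arguments": {"commands": [[0,0,0,-0.0392,-0.0008,0,0.045],[0,0,0,-0.0392,-0.0008,0,0.045],[0,0,0,-0.0392,-0.0008,0,0.045],[0,0,0,-0.0392,-0.0008,0,0.045],[0,0,0,-0.0392,-0.0008,0,0.045]]}}

```text
t: 23.77
eef_pos: [431.7, -247.8, 350.3]
tcp_rot: [3.141, 0.0, 1.283]
ft_force: [-0.0, -0.1, -0.1]
opening: 0.472
```

>>> {"name": "apply_moves", "arguments": {"commands": [[0,0,0,-0.0392,-0.0008,0,0.045],[0,0,0,0,0,0,0.045],[0,0,0,0,0,0,0.045],[0,0,0,0,0,0,0.045],[0,0,0,0,0,0,0.045]]}}

```text
t: 24.18
eef_pos: [421.0, -282.5, 350.1]
tcp_rot: [-3.141, -0.0, 1.284]
ft_force: [-1.1, -0.9, 0.4]
opening: 0.473
```

```bash
python3 -c "
from h import *
legs((421.2,-283.7,238))
c=cam('top');P=edges(c,46)
for i in(0,1,5): print(i,disc(P,ring(i),30),ring(i))"
```

```text
t 24.18 pos [ 421.  -282.5  350.1] yaw 73.58 F [-1.1 -0.9  0.4] op 44.9
  -> [ 421.2 -283.7  238. ] 3 x [-0.0004, 0.0002, 0.0374]
0 (array([509.50852456, 171.32751528]), np.float64(0.813722652585497), np.int64(317)) [509.6192314  173.42145778]
1 (array([448.65456855, 159.83742064]), np.float64(0.8186067601483149), np.int64(304)) [446.85989325 160.88090454]
5 (array([551.43059824, 126.77019186]), np.float64(0.7411997440039588), np.int64(304)) [551.85933815 125.34055323]
```

>>> {"name": "apply_moves", "arguments": {"commands": [[0,0,0,-0.0008,0.0005,0.037,0.045],[0,0,0,0,0,0.037,0.045],[0,0,0,0,0,0.038,0.045],[0,0,0,0,0,0,0.045],[0,0,0,0,0,0,0.045]]}}

```text
t: 24.65
eef_pos: [421.5, -283.4, 236.6]
tcp_rot: [-3.139, -0.001, 1.285]
ft_force: [-0.4, 0.1, -0.7]
opening: 0.473
```

>>> {"name": "apply_moves", "arguments": {"commands": [[0,0,0,0,0,0,0],[0,0,0,0,0,0,0],[0,0,0,0,0,0,0],[0,0,0,0,0,0,0],[0,0,0,0,0,0,0]]}}

```text
t: 25.07
eef_pos: [421.2, -284.4, 238.6]
tcp_rot: [3.14, 0.001, 1.283]
ft_force: [-2.3, 1.3, -0.3]
opening: 0.186
```

>>> {"name": "apply_moves", "arguments": {"commands": [[0,0,0,0,0,-0.02,0],[0,0,0,0,0,-0.03,0],[0,0,0,0,0,-0.03,0],[0,0,0,0,0,-0.032,0]]}}

```text
t: 25.4
eef_pos: [420.7, -284.2, 351.1]
tcp_rot: [-3.141, -0.0, 1.283]
ft_force: [0.6, -0.9, -1.6]
opening: 0.183
```

>>> {"name": "apply_moves", "arguments": {"commands": [[0,0,0,0.0371,-0.0105,0,0],[0,0,0,0.0371,-0.0105,0,0],[0,0,0,0.0371,-0.0105,0,0],[0,0,0,0.0371,-0.0105,0,0],[0,0,0,0.0371,-0.0105,0,0]]}}

```text
t: 25.82
eef_pos: [422.6, -90.0, 350.3]
tcp_rot: [3.141, 0.0, 1.282]
ft_force: [1.7, -0.0, -1.6]
opening: 0.182
```

>>> {"name": "apply_moves", "arguments": {"commands": [[0,0,0,0.0371,-0.0105,0,0],[0,0,0,0.0371,-0.0105,0,0],[0,0,0,0.0371,-0.0105,0,0],[0,0,0,0.0371,-0.0105,0,0],[0,0,0,0.0371,-0.0105,0,0]]}}

```text
t: 26.23
eef_pos: [424.9, 103.0, 350.3]
tcp_rot: [3.141, -0.0, 1.283]
ft_force: [0.8, 0.2, -1.6]
opening: 0.175
```

>>> {"name": "apply_moves", "arguments": {"commands": [[0,0,0,0,0,0,0],[0,0,0,0,0,0,0],[0,0,0,0,0,0,0],[0,0,0,0,0,0,0],[0,0,0,0,0,0,0]]}}

```text
t: 26.65
eef_pos: [425.6, 100.0, 350.1]
tcp_rot: [3.142, 0.0, 1.281]
ft_force: [0.4, -0.1, -1.5]
opening: 0.182
```

```bash
python3 -c "
from h import *
legs((426.2,101.5,242))
check('F1','F2','F3')"
```

```text
t 26.65 pos [425.6 100.  350.1] yaw 73.41 F [ 0.4 -0.1 -1.5] op 17.3
  -> [426.2 101.5 242. ] 3 x [0.0005, 0.0, 0.036]
F1 ([538.5, -207.6], np.float64(0.59), 472)
F2 ([539.8, -282.2], np.float64(0.6), 432)
F3 ([540.8, -366.5], np.float64(0.61), 493)
```

>>> {"name": "apply_moves", "arguments": {"commands": [[0,0,0,0.0009,0,0.036,0],[0,0,0,0,0,0.036,0],[0,0,0,0,0,0.018,0],[0,0,0,0,0,0.01,0],[0,0,0,0,0,0,0]]}}

```text
t: 27.12
eef_pos: [426.1, 101.1, 248.3]
tcp_rot: [-3.139, 0.001, 1.281]
ft_force: [1.2, -0.5, -1.8]
opening: 0.182
```

>>> {"name": "apply_moves", "arguments": {"commands": [[0,0,0,0,0,0.004,0],[0,0,0,0,0,0.004,0],[0,0,0,0,0,0,0],[0,0,0,0,0,0,0]]}}

```text
t: 27.45
eef_pos: [425.8, 101.9, 242.4]
tcp_rot: [3.141, -0.0, 1.283]
ft_force: [0.8, 0.7, -1.5]
opening: 0.186
```

>>> {"name": "apply_moves", "arguments": {"commands": [[0,0,0,0,0,0,0.045],[0,0,0,0,0,0,0.045],[0,0,0,0,0,0,0.045],[0,0,0,0,0,0,0.045]]}}

```text
t: 27.78
eef_pos: [425.8, 102.0, 242.2]
tcp_rot: [3.141, -0.0, 1.283]
ft_force: [0.2, 0.2, 0.1]
opening: 0.404
```

>>> {"name": "apply_moves", "arguments": {"commands": [[0,0,0,0,0,-0.02,0.045],[0,0,0,0,0,-0.03,0.045],[0,0,0,0,0,-0.03,0.045],[0,0,0,0,0,-0.028,0.045]]}}

```text
t: 28.12
eef_pos: [425.5, 102.0, 351.5]
tcp_rot: [-3.141, 0.0, 1.283]
ft_force: [0.3, -0.8, -0.6]
opening: 0.472
```

>>> {"name": "apply_moves", "arguments": {"commands": [[0,0,0,-0.0294,0.0218,0,0.045],[0,0,0,-0.0294,0.0218,0,0.045],[0,0,0,-0.0294,0.0218,0,0.045],[0,0,0,-0.0294,0.0218,0,0.045]]}}

```text
t: 28.45
eef_pos: [476.2, -36.9, 350.5]
tcp_rot: [3.141, 0.0, 1.284]
ft_force: [1.0, 0.5, 0.1]
opening: 0.47
```

>>> {"name": "apply_moves", "arguments": {"commands": [[0,0,0,-0.0294,0.0218,0,0.045],[0,0,0,-0.0294,0.0218,0,0.045],[0,0,0,-0.0294,0.0218,0,0.045],[0,0,0,-0.0294,0.0218,0,0.045],[0,0,0,-0.0294,0.0218,0,0.045]]}}

```text
t: 28.87
eef_pos: [539.1, -209.2, 350.1]
tcp_rot: [-3.141, 0.0, 1.283]
ft_force: [0.9, 0.6, 0.3]
opening: 0.472
```

>>> {"name": "apply_moves", "arguments": {"commands": [[0,0,0,0,0,0,0.045],[0,0,0,0,0,0,0.045],[0,0,0,0,0,0,0.045],[0,0,0,0,0,0,0.045]]}}

```text
t: 29.2
eef_pos: [538.6, -206.4, 350.1]
tcp_rot: [-3.141, -0.0, 1.284]
ft_force: [-0.2, -0.5, 0.6]
opening: 0.478
```

```bash
python3 -c "
from h import *
legs((539.2,-208,238))
c=cam('top');P=edges(c,46)
for i in(0,1,2,5): print(i,disc(P,ring(i),30),ring(i))"
```

```text
t 29.2 pos [ 538.6 -206.4  350.1] yaw 73.58 F [-0.2 -0.5  0.6] op 45.5
  -> [ 539.2 -208.   238. ] 3 x [-0.0005, 0.0004, 0.0374]
0 (array([509.7179948 , 171.36382869]), np.float64(0.802055487162658), np.int64(333)) [509.6192314  173.42145778]
1 (array([445.70442933, 156.14136882]), np.float64(0.8563292918798417), np.int64(402)) [446.85989325 160.88090454]
2 (array([424.13742684,  95.15283648]), np.float64(0.4929549825911703), np.int64(490)) [426.34066185 100.25944677]
5 (array([551.74101022, 126.39741442]), np.float64(0.8229662760276817), np.int64(307)) [551.85933815 125.34055323]
```

```bash
python3 -c "
from h import *
c=cam('top');r=c['color'][220:330,150:290];b=cv2.resize(np.clip(r*1.5,0,255).astype(np.uint8),None,fx=5,fy=5,interpolation=2)
for p,col in ((ring(0),1),(ring(1),1),(ring(2),1),(ring(5),1),(TIN,1)):
    for z,R,cl in((46,30,(0,255,0)),(72,9,(255,0,0))):
        a=np.linspace(0,6.3,40);q=px(c,np.c_[p[0]+R*np.cos(a),p[1]+R*np.sin(a),0*a+z]);cv2.polylines(b,[((q-[150,220]+.5)*5).astype(np.int32)],True,cl,1)
cv2.imwrite('pics/m7.png',b[:,:,::-1])"
```

```text
(no output)
```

View pics/m7.png

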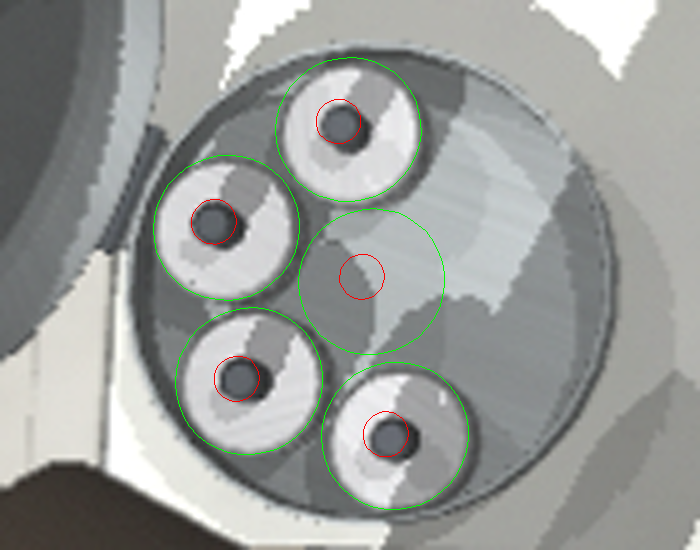

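>>> {"name": "apply_moves", "arguments": {"commands": [[0,0,0,-0.0015,0.001,0.037,0.045],[0,0,0,0,0,0.037,0.045],[0,0,0,0,0,0.038,0.045],[0,0,0,0,0,0,0.045],[0,0,0,0,0,0,0.045]]}}

```text
t: 29.72
eef_pos: [539.5, -208.5, 237.5]
tcp_rot: [-3.138, -0.001, 1.284]
ft_force: [0.4, 0.0, 1.4]
opening: 0.477
```

>>> {"name": "apply_moves", "arguments": {"commands": [[0,0,0,0,0,0,0],[0,0,0,0,0,0,0],[0,0,0,0,0,0,0],[0,0,0,0,0,0,0],[0,0,0,0,0,0,0]]}}

```text
t: 30.13
eef_pos: [539.6, -209.1, 239.2]
tcp_rot: [3.14, 0.0, 1.283]
ft_force: [-0.8, 1.1, -0.5]
opening: 0.182
```

>>> {"name": "apply_moves", "arguments": {"commands": [[0,0,0,0,0,-0.02,0],[0,0,0,0,0,-0.03,0],[0,0,0,0,0,-0.03,0],[0,0,0,0,0,-0.032,0]]}}

```text
t: 30.47
eef_pos: [539.2, -209.0, 351.3]
tcp_rot: [-3.141, -0.0, 1.283]
ft_force: [0.6, -0.5, -0.6]
opening: 0.179
```

>>> {"name": "apply_moves", "arguments": {"commands": [[0,0,0,0.0372,-0.0122,0,0],[0,0,0,0.0372,-0.0122,0,0],[0,0,0,0.0372,-0.0122,0,0],[0,0,0,0.0372,-0.0122,0,0]]}}

```text
t: 30.8
eef_pos: [534.2, -51.1, 350.6]
tcp_rot: [3.141, 0.0, 1.282]
ft_force: [0.9, 0.3, -1.0]
opening: 0.179
```

>>> {"name": "apply_moves", "arguments": {"commands": [[0,0,0,0.0372,-0.0122,0,0],[0,0,0,0.0372,-0.0122,0,0],[0,0,0,0.0372,-0.0122,0,0],[0,0,0,0,0,0,0],[0,0,0,0,0,0,0]]}}

```text
t: 31.22
eef_pos: [531.0, 66.6, 350.4]
tcp_rot: [3.141, 0.0, 1.287]
ft_force: [0.1, -1.5, -1.9]
opening: 0.181
```

>>> {"name": "apply_moves", "arguments": {"commands": [[0,0,0,0,0,0,0],[0,0,0,0,0,0,0],[0,0,0,0,0,0,0]]}}

```text
t: 31.47
eef_pos: [531.5, 63.6, 350.1]
tcp_rot: [3.141, 0.0, 1.282]
ft_force: [0.2, 0.1, -0.1]
opening: 0.183
```

```bash
python3 -c "
from h import *
legs((531.2,66,242),(531.2,66,350),(425.8,101.0,350))
check('F2','F3')"
```

```text
t 31.47 pos [531.5  63.6 350.1] yaw 73.43 F [ 0.2  0.1 -0.1] op 17.4
  -> [531.2  66.  242. ] 3 x [0.0007, -0.0003, 0.036]
  -> [531.2  66.  350. ] 3 x [-0.0, 0.0, -0.036]
  -> [425.8 101.  350. ] 3 x [0.0012, -0.037, -0.0]
F2 ([539.7, -282.1], np.float64(0.55), 461)
F3 ([540.8, -366.4], np.float64(0.56), 506)
```

>>> {"name": "apply_moves", "arguments": {"commands": [[0,0,0,0.0014,-0.0009,0.036,0],[0,0,0,0,0,0.036,0],[0,0,0,0,0,0.018,0],[0,0,0,0,0,0.01,0],[0,0,0,0,0,0,0]]}}

```text
t: 31.93
eef_pos: [530.9, 65.7, 248.3]
tcp_rot: [-3.139, 0.001, 1.282]
ft_force: [-0.6, 0.1, -1.1]
opening: 0.181
```

>>> {"name": "apply_moves", "arguments": {"commands": [[0,0,0,0,0,0.004,0],[0,0,0,0,0,0.004,0],[0,0,0,0,0,0,0],[0,0,0,0,0,0,0]]}}

```text
t: 32.27
eef_pos: [531.0, 66.4, 242.8]
tcp_rot: [3.14, -0.0, 1.283]
ft_force: [0.3, -0.3, -0.5]
opening: 0.183
```

>>> {"name": "apply_moves", "arguments": {"commands": [[0,0,0,0,0,0,0.045],[0,0,0,0,0,0,0.045],[0,0,0,0,0,0,0.045],[0,0,0,0,0,0,0.045]]}}

```text
t: 32.6
eef_pos: [530.9, 66.5, 242.2]
tcp_rot: [3.141, -0.0, 1.283]
ft_force: [-0.1, 0.6, -0.4]
opening: 0.406
```

>>> {"name": "apply_moves", "arguments": {"commands": [[0,0,0,0,0,-0.02,0.045],[0,0,0,0,0,-0.03,0.045],[0,0,0,0,0,-0.03,0.045],[0,0,0,0,0,-0.028,0.045]]}}

```text
t: 32.93
eef_pos: [530.8, 66.5, 351.5]
tcp_rot: [-3.141, 0.0, 1.283]
ft_force: [0.1, 0.0, 0.3]
opening: 0.475
```

>>> {"name": "apply_moves", "arguments": {"commands": [[0,0,0,0.0005,-0.037,0,0.045],[0,0,0,0.0005,-0.037,0,0.045],[0,0,0,0.0005,-0.037,0,0.045],[0,0,0,0,0,0,0.045],[0,0,0,0,0,0,0.045]]}}

```text
t: 33.35
eef_pos: [423.7, 99.8, 350.6]
tcp_rot: [3.141, -0.0, 1.285]
ft_force: [0.9, -0.0, 0.1]
opening: 0.473
```

>>> {"name": "apply_moves", "arguments": {"commands": [[0,0,0,0,0,0,0.045],[0,0,0,0,0,0,0.045],[0,0,0,0,0,0,0.045]]}}

```text
t: 33.6
eef_pos: [425.7, 99.1, 349.9]
tcp_rot: [3.141, 0.0, 1.283]
ft_force: [0.9, 0.1, -0.8]
opening: 0.471
```

```bash
python3 -c "
from h import *
legs((425.5,98.5,242))"
```

```text
t 33.6 pos [425.7  99.1 349.9] yaw 73.49 F [ 0.9  0.1 -0.8] op 44.8
  -> [425.5  98.5 242. ] 3 x [-0.0002, -0.0, 0.036]
```

Descend on the ring_2 pot, grip, nudge about 3 mm toward +y, release, and go on to F2.

>>> {"name": "apply_moves", "arguments": {"commands": [[0,0,0,0,0,0.036,0.045],[0,0,0,0,0,0.036,0.045],[0,0,0,0,0,0.035,0.045],[0,0,0,0,0,0,0.045],[0,0,0,0,0,0,0]]}}

```text
t: 34.02
eef_pos: [425.4, 99.1, 241.9]
tcp_rot: [-3.138, 0.001, 1.283]
ft_force: [0.1, -0.0, 0.1]
opening: 0.445
```

>>> {"name": "apply_moves", "arguments": {"commands": [[0,0,0,0,0,0,0],[0,0,0,0,0,0,0],[0,0,0,0,0,0,0],[0,0,0,0,0,0,0],[0,0,0,0,0,-0.002,0]]}}

```text
t: 34.43
eef_pos: [425.0, 99.3, 245.7]
tcp_rot: [3.14, -0.0, 1.283]
ft_force: [0.8, 0.2, -2.2]
opening: 0.181
```

>>> {"name": "apply_moves", "arguments": {"commands": [[0,0,0,0.0015,0,0,0],[0,0,0,0.0018,0,0,0],[0,0,0,0,0,0,0],[0,0,0,0,0,0.002,0],[0,0,0,0,0,0,0]]}}

```text
t: 34.85
eef_pos: [426.0, 102.7, 243.6]
tcp_rot: [3.14, -0.001, 1.283]
ft_force: [-1.8, 2.2, 13.0]
opening: 0.183
```

>>> {"name": "apply_moves", "arguments": {"commands": [[0,0,0,0,0,0,0.045],[0,0,0,0,0,0,0.045],[0,0,0,0,0,0,0.045],[0,0,0,0,0,0,0.045]]}}

```text
t: 35.18
eef_pos: [425.8, 102.5, 242.9]
tcp_rot: [-3.141, 0.0, 1.283]
ft_force: [0.4, 0.7, -0.5]
opening: 0.403
```

>>> {"name": "apply_moves", "arguments": {"commands": [[0,0,0,0,0,-0.02,0.045],[0,0,0,0,0,-0.03,0.045],[0,0,0,0,0,-0.03,0.045],[0,0,0,0,0,-0.028,0.045]]}}

```text
t: 35.52
eef_pos: [425.7, 102.5, 352.3]
tcp_rot: [-3.141, 0.0, 1.283]
ft_force: [0.5, -0.3, -0.1]
opening: 0.472
```

```bash
python3 -c "
from h import *
legs((539.8,-282.8,350))
check('F2','F3')"
```

```text
t 35.52 pos [425.7 102.5 352.3] yaw 73.52 F [ 0.5 -0.3 -0.1] op 44.8
  -> [ 539.8 -282.8  350. ] 11 x [-0.0306, 0.0199, 0.0002]
F2 ([539.6, -282.1], np.float64(0.59), 454)
F3 ([540.8, -366.5], np.float64(0.64), 501)
```

>>> {"name": "apply_moves", "arguments": {"commands": [[0,0,0,-0.0306,0.0199,0,0.045],[0,0,0,-0.0306,0.0199,0,0.045],[0,0,0,-0.0306,0.0199,0,0.045],[0,0,0,-0.0306,0.0199,0,0.045],[0,0,0,-0.0306,0.0199,0,0.045]]}}

```text
t: 35.98
eef_pos: [478.0, -74.2, 350.8]
tcp_rot: [-3.141, 0.0, 1.283]
ft_force: [1.4, 0.2, 0.7]
opening: 0.475
```

>>> {"name": "apply_moves", "arguments": {"commands": [[0,0,0,-0.0306,0.0199,0,0.045],[0,0,0,-0.0306,0.0199,0,0.045],[0,0,0,-0.0306,0.0199,0,0.045],[0,0,0,-0.0306,0.0199,0,0.045],[0,0,0,-0.0306,0.0199,0,0.045]]}}

```text
t: 36.4
eef_pos: [530.0, -249.3, 350.5]
tcp_rot: [-3.141, -0.0, 1.283]
ft_force: [0.4, 0.3, 0.2]
opening: 0.477
```

>>> {"name": "apply_moves", "arguments": {"commands": [[0,0,0,-0.0306,0.0199,0.002,0.045],[0,0,0,0,0,0,0.045],[0,0,0,0,0,0,0.045],[0,0,0,0,0,0,0.045],[0,0,0,0,0,0,0.045]]}}

```text
t: 36.82
eef_pos: [540.1, -281.4, 348.8]
tcp_rot: [-3.141, -0.0, 1.284]
ft_force: [0.4, 1.4, 0.0]
opening: 0.476
```

```bash
python3 -c "
from h import *
legs((539.8,-282.5,238))
c=cam('top');r=c['color'][220:330,150:290];b=cv2.resize(np.clip(r*1.5,0,255).astype(np.uint8),None,fx=5,fy=5,interpolation=2)
for p in [ring(i) for i in range(6)]+[TIN]:
    for z,R,cl in((46,30,(0,255,0)),(72,9,(255,0,0))):
        a=np.linspace(0,6.3,40);q=px(c,np.c_[p[0]+R*np.cos(a),p[1]+R*np.sin(a),0*a+z]);cv2.polylines(b,[((q-[150,220]+.5)*5).astype(np.int32)],True,cl,1)
cv2.imwrite('pics/m8.png',b[:,:,::-1])"
```

```text
t 36.82 pos [ 540.1 -281.4  348.8] yaw 73.57 F [0.4 1.4 0. ] op 45.3
  -> [ 539.8 -282.5  238. ] 3 x [-0.0004, 0.0, 0.0369]
```

View pics/m8.png

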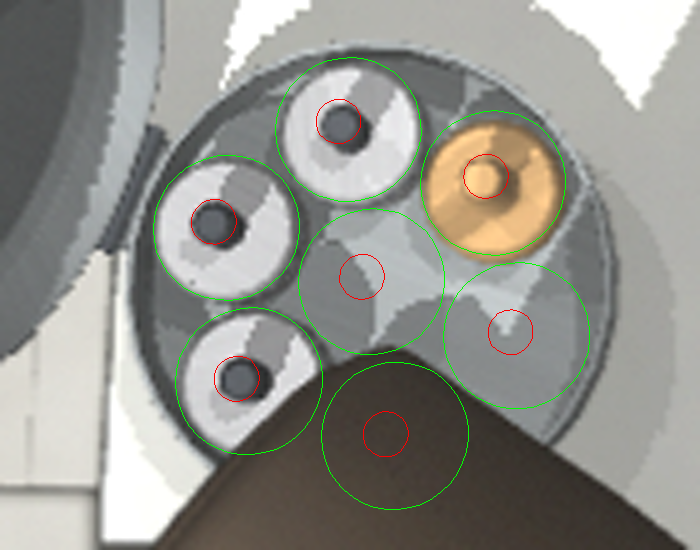

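>>> {"name": "apply_moves", "arguments": {"commands": [[0,0,0,-0.001,0,0.037,0.045],[0,0,0,0,0,0.037,0.045],[0,0,0,0,0,0.037,0.045],[0,0,0,0,0,0,0.045],[0,0,0,0,0,0,0.045]]}}

```text
t: 37.28
eef_pos: [540.1, -282.6, 237.6]
tcp_rot: [-3.139, -0.001, 1.284]
ft_force: [1.2, 0.2, 0.8]
opening: 0.469
```

>>> {"name": "apply_moves", "arguments": {"commands": [[0,0,0,0,0,0,0],[0,0,0,0,0,0,0],[0,0,0,0,0,0,0],[0,0,0,0,0,0,0],[0,0,0,0,0,0,0]]}}

```text
t: 37.7
eef_pos: [540.2, -283.4, 239.3]
tcp_rot: [3.139, 0.001, 1.283]
ft_force: [-1.3, 1.1, -1.0]
opening: 0.185
```

>>> {"name": "apply_moves", "arguments": {"commands": [[0,0,0,0,0,-0.02,0],[0,0,0,0,0,-0.03,0],[0,0,0,0,0,-0.03,0],[0,0,0,0,0,-0.032,0]]}}

```text
t: 38.03
eef_pos: [539.7, -283.2, 351.2]
tcp_rot: [-3.141, -0.0, 1.283]
ft_force: [0.1, -1.7, -1.9]
opening: 0.186
```

>>> {"name": "apply_moves", "arguments": {"commands": [[0,0,0,0.0366,-0.0161,0,0],[0,0,0,0.0366,-0.0161,0,0],[0,0,0,0.0366,-0.0161,0,0],[0,0,0,0.0366,-0.0161,0,0],[0,0,0,0.0366,-0.0161,0,0]]}}

```text
t: 38.45
eef_pos: [513.9, -83.4, 350.4]
tcp_rot: [3.141, 0.0, 1.283]
ft_force: [0.8, 0.7, -1.3]
opening: 0.18
```

>>> {"name": "apply_moves", "arguments": {"commands": [[0,0,0,0.0366,-0.0161,0,0],[0,0,0,0.0366,-0.0161,0,0],[0,0,0,0.0366,-0.0161,0,0],[0,0,0,0.0366,-0.0161,0,0],[0,0,0,0.0366,-0.0161,0,0]]}}

```text
t: 38.87
eef_pos: [488.6, 115.1, 350.4]
tcp_rot: [3.141, -0.0, 1.283]
ft_force: [0.5, 0.5, -1.0]
opening: 0.181
```

>>> {"name": "apply_moves", "arguments": {"commands": [[0,0,0,0,0,0,0],[0,0,0,0,0,0,0],[0,0,0,0,0,0,0],[0,0,0,0,0,0,0],[0,0,0,0,0,0,0]]}}

```text
t: 39.28
eef_pos: [489.7, 112.1, 350.0]
tcp_rot: [3.141, 0.0, 1.281]
ft_force: [-0.1, 0.4, -0.5]
opening: 0.185
```

```bash
python3 -c "
from h import *
legs((489,114,242))
check('F3')"
```

```text
t 39.28 pos [489.7 112.1 350. ] yaw 73.42 F [-0.1  0.4 -0.5] op 17.6
  -> [489 114 242] 3 x [0.0005, -0.0004, 0.036]
F3 ([540.8, -366.5], np.float64(0.62), 511)
```

>>> {"name": "apply_moves", "arguments": {"commands": [[0,0,0,0.0005,-0.0008,0.036,0],[0,0,0,0,0,0.03,0],[0,0,0,0,0,0.01,0],[0,0,0,0,0,0.008,0],[0,0,0,0,0,0.004,0]]}}

```text
t: 39.75
eef_pos: [489.2, 113.6, 261.6]
tcp_rot: [-3.141, 0.0, 1.282]
ft_force: [-0.5, 0.4, -0.8]
opening: 0.181
```

>>> {"name": "apply_moves", "arguments": {"commands": [[0,0,0,0,0,0.005,0],[0,0,0,0,0,0.005,0],[0,0,0,0,0,0.005,0],[0,0,0,0,0,0.005,0],[0,0,0,0,0,0,0]]}}

```text
t: 40.17
eef_pos: [489.5, 114.0, 242.2]
tcp_rot: [3.139, -0.001, 1.283]
ft_force: [0.6, -0.8, -0.1]
opening: 0.181
```

```bash
python3 -c "
from h import *
legs((489,113,242))"
```

```text
t 40.17 pos [489.5 114.  242.2] yaw 73.53 F [ 0.6 -0.8 -0.1] op 17.2
  -> [489 113 242] 1 x [-0.0011, -0.0002, 0.0002]
```

>>> {"name": "apply_moves", "arguments": {"commands": [[0,0,0,0,0,0,0.04],[0,0,0,0,0,0,0.04],[0,0,0,0,0,0,0.04],[0,0,0,0,0,0,0.04]]}}

```text
t: 40.5
eef_pos: [488.7, 114.1, 242.1]
tcp_rot: [-3.142, 0.0, 1.283]
ft_force: [0.2, -0.0, -0.1]
opening: 0.393
```

>>> {"name": "apply_moves", "arguments": {"commands": [[0,0,0,0,0,-0.02,0.045],[0,0,0,0,0,-0.03,0.045],[0,0,0,0,0,-0.03,0.045],[0,0,0,0,0,-0.028,0.045]]}}

```text
t: 40.83
eef_pos: [488.5, 114.1, 351.4]
tcp_rot: [-3.141, 0.0, 1.283]
ft_force: [0.4, 0.3, 0.7]
opening: 0.473
```

>>> {"name": "apply_moves", "arguments": {"commands": [[0,0,0,-0.0343,0.0143,0,0.045],[0,0,0,-0.0343,0.0143,0,0.045],[0,0,0,-0.0343,0.0143,0,0.045],[0,0,0,-0.0343,0.0143,0,0.045],[0,0,0,-0.0343,0.0143,0,0.045]]}}

```text
t: 41.25
eef_pos: [508.5, -72.3, 350.2]
tcp_rot: [3.141, 0.0, 1.284]
ft_force: [1.2, -0.1, 0.8]
opening: 0.469
```

>>> {"name": "apply_moves", "arguments": {"commands": [[0,0,0,-0.0343,0.0143,0,0.045],[0,0,0,-0.0343,0.0143,0,0.045],[0,0,0,-0.0343,0.0143,0,0.045],[0,0,0,-0.0343,0.0143,0,0.045],[0,0,0,-0.0343,0.0143,0,0.045]]}}

```text
t: 41.67
eef_pos: [528.4, -257.3, 350.0]
tcp_rot: [-3.141, -0.0, 1.283]
ft_force: [0.9, 0.3, -0.2]
opening: 0.473
```

>>> {"name": "apply_moves", "arguments": {"commands": [[0,0,0,-0.0343,0.0143,0,0.045],[0,0,0,-0.0343,0.0143,0,0.045],[0,0,0,-0.0343,0.0143,0,0.045],[0,0,0,0,0,0,0.045],[0,0,0,0,0,0,0.045]]}}

```text
t: 42.08
eef_pos: [540.1, -367.8, 349.3]
tcp_rot: [-3.141, -0.0, 1.281]
ft_force: [-0.5, -0.0, 0.1]
opening: 0.476
```

>>> {"name": "apply_moves", "arguments": {"commands": [[0,0,0,0,0,0,0.045],[0,0,0,0,0,0,0.045],[0,0,0,0,0,0,0.045]]}}

```text
t: 42.33
eef_pos: [540.8, -365.1, 350.3]
tcp_rot: [-3.142, -0.0, 1.285]
ft_force: [1.0, -0.4, 0.9]
opening: 0.475
```

```bash
python3 -c "
from h import *
legs((540.8,-366.5,238))
c=cam('top')
r=c['color'][220:330,150:290];b=cv2.resize(np.clip(r*1.5,0,255).astype(np.uint8),None,fx=5,fy=5,interpolation=2)
for p in [ring(i) for i in range(6)]+[TIN]:
    for z,R,cl in((46,30,(0,255,0)),(72,9,(255,0,0))):
        a=np.linspace(0,6.3,40);q=px(c,np.c_[p[0]+R*np.cos(a),p[1]+R*np.sin(a),0*a+z]);cv2.polylines(b,[((q-[150,220]+.5)*5).astype(np.int32)],True,cl,1)
cv2.imwrite('pics/m9.png',b[:,:,::-1])"
```

```text
t 42.33 pos [ 540.8 -365.1  350.3] yaw 73.6 F [ 1.  -0.4  0.9] op 45.2
  -> [ 540.8 -366.5  238. ] 3 x [-0.0005, 0.0001, 0.0374]
```

View pics/m9.png

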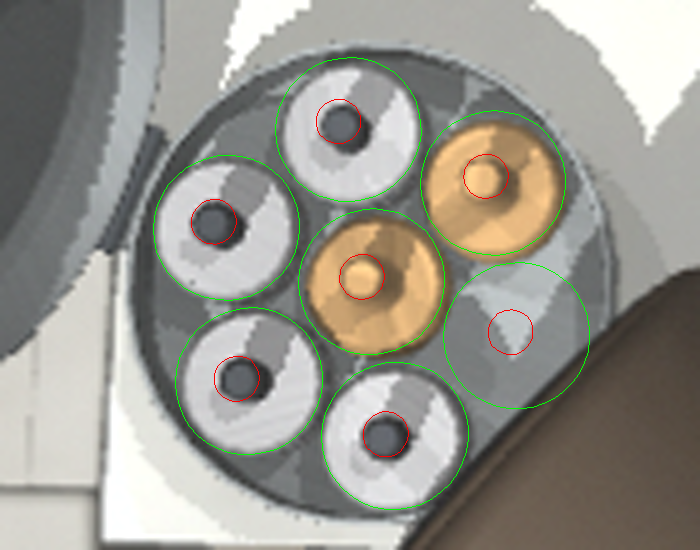

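>>> {"name": "apply_moves", "arguments": {"commands": [[0,0,0,-0.001,0,0.037,0.045],[0,0,0,0,0,0.037,0.045],[0,0,0,0,0,0.038,0.045],[0,0,0,0,0,0,0.045],[0,0,0,0,0,0,0.045]]}}

```text
t: 42.8
eef_pos: [540.5, -366.7, 237.4]
tcp_rot: [-3.139, -0.001, 1.284]
ft_force: [0.3, 0.3, 0.9]
opening: 0.471
```

>>> {"name": "apply_moves", "arguments": {"commands": [[0,0,0,0,0,0,0],[0,0,0,0,0,0,0],[0,0,0,0,0,0,0],[0,0,0,0,0,0,0],[0,0,0,0,0,0,0]]}}

```text
t: 43.22
eef_pos: [540.5, -367.3, 239.3]
tcp_rot: [3.14, 0.001, 1.283]
ft_force: [-1.0, 1.2, 0.5]
opening: 0.182
```

>>> {"name": "apply_moves", "arguments": {"commands": [[0,0,0,0,0,-0.02,0],[0,0,0,0,0,-0.03,0],[0,0,0,0,0,-0.03,0],[0,0,0,0,0,-0.032,0]]}}

```text
t: 43.55
eef_pos: [540.1, -367.1, 351.2]
tcp_rot: [-3.141, -0.0, 1.283]
ft_force: [1.0, 0.4, -1.4]
opening: 0.18
```

>>> {"name": "apply_moves", "arguments": {"commands": [[0,0,0,0.0347,-0.0171,0,0],[0,0,0,0.0347,-0.0171,0,0],[0,0,0,0.0347,-0.0171,0,0],[0,0,0,0.0347,-0.0171,0,0],[0,0,0,0.0347,-0.0171,0,0]]}}

```text
t: 43.97
eef_pos: [506.7, -175.0, 350.5]
tcp_rot: [3.141, 0.0, 1.283]
ft_force: [0.5, -0.1, -1.1]
opening: 0.186
```

>>> {"name": "apply_moves", "arguments": {"commands": [[0,0,0,0.0347,-0.0171,0,0],[0,0,0,0.0347,-0.0171,0,0],[0,0,0,0.0347,-0.0171,0,0],[0,0,0,0.0347,-0.0171,0,0],[0,0,0,0.0347,-0.0171,0,0]]}}

```text
t: 44.38
eef_pos: [473.9, 15.6, 350.5]
tcp_rot: [3.141, -0.0, 1.283]
ft_force: [0.1, 0.5, -0.8]
opening: 0.186
```

>>> {"name": "apply_moves", "arguments": {"commands": [[0,0,0,0.0347,-0.0171,0,0],[0,0,0,0,0,0,0],[0,0,0,0,0,0,0],[0,0,0,0,0,0,0],[0,0,0,0,0,0,0]]}}

```text
t: 44.8
eef_pos: [468.4, 51.3, 350.2]
tcp_rot: [3.141, 0.0, 1.282]
ft_force: [0.8, 0.6, -0.8]
opening: 0.181
```

```bash
python3 -c "
from h import *
legs((468.5,52.5,242))"
```

```text
t 44.8 pos [468.4  51.3 350.2] yaw 73.46 F [ 0.8  0.6 -0.8] op 17.2
  -> [468.5  52.5 242. ] 3 x [0.0004, -0.0001, 0.0361]
```

>>> {"name": "apply_moves", "arguments": {"commands": [[0,0,0,0.0004,0,0.036,0],[0,0,0,0,0,0.03,0],[0,0,0,0,0,0.01,0],[0,0,0,0,0,0.008,0],[0,0,0,0,0,0.004,0]]}}

```text
t: 45.22
eef_pos: [469.8, 51.7, 262.4]
tcp_rot: [3.137, -0.002, 1.28]
ft_force: [3.8, 11.0, 19.6]
opening: 0.179
```

>>> {"name": "apply_moves", "arguments": {"commands": [[0,0,0,0,0,0.005,0],[0,0,0,0,0,0.005,0],[0,0,0,0,0,0.005,0],[0,0,0,0,0,0.005,0],[0,0,0,0,0,0,0]]}}

```text
t: 45.63
eef_pos: [469.1, 51.4, 241.7]
tcp_rot: [3.14, -0.001, 1.281]
ft_force: [3.0, 3.1, -2.5]
opening: 0.183
```

```bash
python3 -c "
from h import *
legs((468.5,52.5,242))"
```

```text
t 45.63 pos [469.1  51.4 241.7] yaw 73.39 F [ 3.   3.1 -2.5] op 17.4
  -> [468.5  52.5 242. ] 1 x [0.0009, -0.0009, -0.0003]
```

>>> {"name": "apply_moves", "arguments": {"commands": [[0,0,0,0,0,0,0.04],[0,0,0,0,0,0,0.04],[0,0,0,0,0,0,0.04],[0,0,0,0,0,0,0.04]]}}

```text
t: 45.97
eef_pos: [468.3, 52.2, 242.1]
tcp_rot: [-3.142, 0.0, 1.283]
ft_force: [0.4, -0.1, 1.0]
opening: 0.393
```

>>> {"name": "apply_moves", "arguments": {"commands": [[0,0,0,0,0,-0.02,0.045],[0,0,0,0,0,-0.03,0.045],[0,0,0,0,0,-0.03,0.045],[0,0,0,0,0,-0.028,0.045]]}}

```text
t: 46.3
eef_pos: [468.1, 52.4, 351.6]
tcp_rot: [-3.141, 0.0, 1.283]
ft_force: [-0.1, 0.7, 0.5]
opening: 0.472
```

>>> {"name": "apply_moves", "arguments": {"commands": [[0,0,0,-0.0343,0.0143,0,0.045],[0,0,0,-0.0343,0.0143,0,0.045],[0,0,0,-0.0343,0.0143,0,0.045],[0,0,0,-0.0343,0.0143,0,0.045],[0,0,0,-0.0343,0.0143,0,0.045]]}}

```text
t: 46.72
eef_pos: [487.9, -134.0, 350.3]
tcp_rot: [3.141, 0.0, 1.283]
ft_force: [0.8, 0.4, 0.5]
opening: 0.473
```

>>> {"name": "apply_moves", "arguments": {"commands": [[0,0,0,-0.0343,0.0143,0,0.045],[0,0,0,-0.0343,0.0143,0,0.045],[0,0,0,-0.0343,0.0143,0,0.045],[0,0,0,-0.0343,0.0143,0,0.045],[0,0,0,-0.0343,0.0143,0,0.045]]}}

```text
t: 47.13
eef_pos: [507.8, -318.9, 350.1]
tcp_rot: [-3.141, 0.0, 1.283]
ft_force: [1.1, 0.2, -0.1]
opening: 0.472
```

>>> {"name": "apply_moves", "arguments": {"commands": [[0,0,0,-0.0343,0,0,0.045],[0,0,0,-0.0343,0,0,0.045],[0,0,0,0,0,0,0.045],[0,0,0,0,0,0,0.045],[0,0,0,0,0,0,0.045]]}}

```text
t: 47.55
eef_pos: [488.5, -382.5, 349.9]
tcp_rot: [-3.141, -0.0, 1.283]
ft_force: [-0.4, 1.0, -0.2]
opening: 0.47
```

```bash
python3 -c "
from h import *
legs()
c=cam('top')
r=c['color'][220:330,150:290];b=cv2.resize(np.clip(r*1.5,0,255).astype(np.uint8),None,fx=5,fy=5,interpolation=2)
for p in [ring(i) for i in range(6)]+[TIN]:
    for z,R,cl in((72,9,(255,0,0)),):
        a=np.linspace(0,6.3,40);q=px(c,np.c_[p[0]+R*np.cos(a),p[1]+R*np.sin(a),0*a+z]);cv2.polylines(b,[((q-[150,220]+.5)*5).astype(np.int32)],True,cl,1)
cv2.imwrite('pics/m10.png',b[:,:,::-1])
s=cam('scene');a=cv2.resize(s['color'][150:390,100:440],None,fx=2,fy=2)
e=cv2.resize(c['color'][140:345,165:485],None,fx=1.25,fy=1.25);cv2.imwrite('pics/m11.png',cv2.vconcat([cv2.resize(a,(640,340)),cv2.resize(e,(640,256))])[:,:,::-1][:600])"
```

```text
t 47.55 pos [ 488.5 -382.5  349.9] yaw 73.49 F [-0.4  1.  -0.2] op 44.7
```

View pics/m10.png

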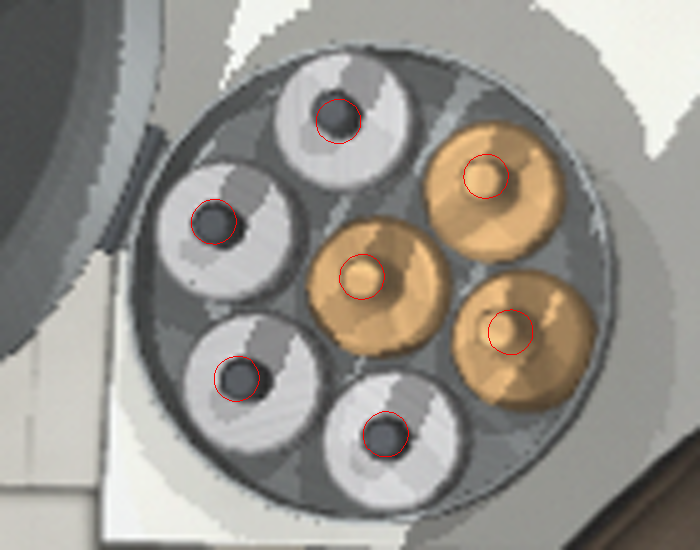

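View pics/m11.png

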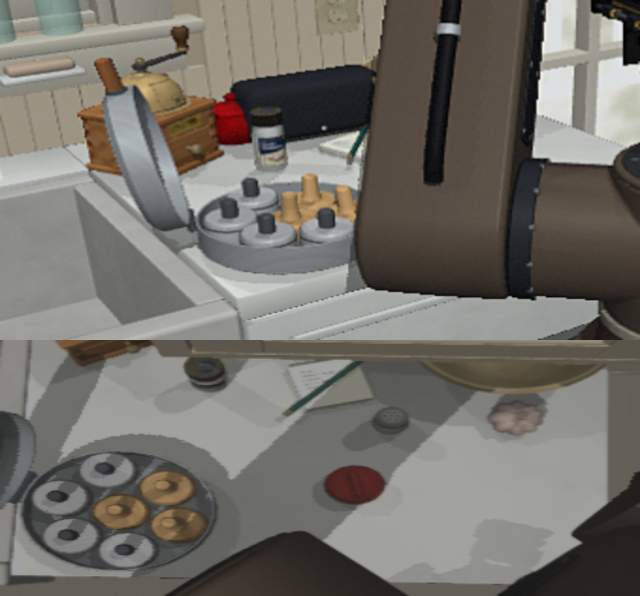

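```bash
python3 - <<'E'
from h import *
c=cam('top')
f=lambda x,y:[(x+.5)/5-.5+150,(y+.5)/5-.5+220]
for n,d,s in(("F1",(495,192),(483,180)),("mid",(378,286),(361,278)),("F3",(523,340),(499,330))):
    print(n,"disc z34",w(c,[f(*d)],34)[0][:2].round(1),"stemtop z72",w(c,[f(*s)],72)[0][:2].round(1))
for i,q in((3,ring(3)),(4,ring(4)),("m",TIN)):print(i,q.round(1),disc(edges(c,34),q,30))
for n,d,s in(("P2",(344,121),(338,113)),("P3",(225,231),(213,222)),("P1",(252,382),(238,377)),("P4",(394,441),(385,435))):
    print(n,"disc z46",w(c,[f(*d)],46)[0][:2].round(1),"knob z72",w(c,[f(*s)],72)[0][:2].round(1))
print([ring(i).round(1).tolist() for i in range(6)])
r=c['color'][255:310,235:290];s=cam('scene');e=s['color'][225:300,180:305]
cv2.imwrite('pics/m12.png',np.hstack([cv2.resize(np.clip(r*1.5,0,255).astype(np.uint8),(360,360),interpolation=2),cv2.resize(e,(440,264),interpolation=2) if 0 else np.pad(cv2.resize(e,(440,264),interpolation=2),((0,96),(0,0),(0,0)))])[:,:,::-1])
E
```

```text
F1 disc z34 [528.6  64.9] stemtop z72 [529.6  65.7]
mid disc z34 [487.9 111.8] stemtop z72 [488.5 113. ]
F3 disc z34 [467.3  50.7] stemtop z72 [469.1  56.6]
3 [468.6  52.2] (array([467.08572556,  48.78751692]), np.float64(0.47473239324440897), np.int64(443))
4 [531.3  64.7] (array([529.94825416,  63.34872636]), np.float64(1.1594831609627612), np.int64(328))
m [489.1 112.8] (array([488.14463312, 108.87415793]), np.float64(0.8640699255131956), np.int64(402))
P2 disc z46 [555.1 127.2] knob z72 [555.1 125.5]
P3 disc z46 [508.  173.8] knob z72 [509.3 173.6]
P1 disc z46 [446.3 159.5] knob z72 [447.3 160.2]
P4 disc z46 [423.9 100.4] knob z72 [425.9 100.4]
[[509.6, 173.4], [446.9, 160.9], [426.3, 100.3], [468.6, 52.2], [531.3, 64.7], [551.9, 125.3]]
```

>>> {"name": "apply_moves", "arguments": {"commands": [[0,0,0,0.0377,-0.0131,0,0.045],[0,0,0,0.0377,-0.0131,0,0.045],[0,0,0,0.0377,-0.0131,0,0.045],[0,0,0,0.0377,-0.0131,0,0.045],[0,0,0,0.0377,-0.0131,0,0.045]]}}

```text
t: 48.17
eef_pos: [478.9, -181.0, 350.3]
tcp_rot: [3.141, 0.0, 1.284]
ft_force: [0.1, -0.7, 1.2]
opening: 0.471
```

>>> {"name": "apply_moves", "arguments": {"commands": [[0,0,0,0.0377,-0.0131,0,0.045],[0,0,0,0.0377,-0.0131,0,0.045],[0,0,0,0.0377,-0.0131,0,0.045],[0,0,0,0.0377,-0.0131,0,0.045],[0,0,0,0.0377,-0.0131,0,0.045]]}}

```text
t: 48.58
eef_pos: [469.3, 18.4, 350.4]
tcp_rot: [3.141, -0.0, 1.284]
ft_force: [1.6, -0.3, 0.1]
opening: 0.472
```

>>> {"name": "apply_moves", "arguments": {"commands": [[0,0,0,0.0377,-0.0131,0,0.045],[0,0,0,0,0,0,0.045],[0,0,0,0,0,0,0.045],[0,0,0,0,0,0,0.045],[0,0,0,0,0,0,0.045]]}}

```text
t: 49.0
eef_pos: [468.2, 55.2, 350.1]
tcp_rot: [3.141, 0.0, 1.283]
ft_force: [-0.0, -0.6, -0.9]
opening: 0.476
```

```bash
python3 -c "
from h import *
legs((468.5,55.5,246),(468.5,55.5,350),(500,-200,350))"
```

```text
t 49.0 pos [468.2  55.2 350.1] yaw 73.49 F [-0.  -0.6 -0.9] op 45.3
  -> [468.5  55.5 246. ] 3 x [0.0001, 0.0001, 0.0347]
  -> [468.5  55.5 350. ] 3 x [-0.0, 0.0, -0.0347]
  -> [ 500 -200  350] 7 x [-0.0337, 0.0147, 0.0]
```

>>> {"name": "apply_moves", "arguments": {"commands": [[0,0,0,0,0,0.035,0.045],[0,0,0,0,0,0.035,0.045],[0,0,0,0,0,0.032,0.045],[0,0,0,0,0,0,0.045],[0,0,0,0,0,0,0.045]]}}

```text
t: 49.42
eef_pos: [468.3, 54.8, 247.5]
tcp_rot: [-3.138, 0.001, 1.281]
ft_force: [0.3, -0.2, 0.2]
opening: 0.475
```

>>> {"name": "apply_moves", "arguments": {"commands": [[0,0,0,0,0,0,0],[0,0,0,0,0,0,0],[0,0,0,0,0,0,0],[0,0,0,0,0,0,0],[0,0,0,0,0,0,0]]}}

```text
t: 49.83
eef_pos: [468.2, 55.8, 248.9]
tcp_rot: [3.14, -0.0, 1.283]
ft_force: [0.0, -0.1, 0.7]
opening: 0.183
```

>>> {"name": "apply_moves", "arguments": {"commands": [[0,0,0,0,0,-0.008,0],[0,0,0,0,0,-0.012,0],[0,0,0,0,0,-0.015,0],[0,0,0,0,0,-0.03,0],[0,0,0,0,0,-0.035,0]]}}

```text
t: 50.25
eef_pos: [467.7, 55.9, 348.8]
tcp_rot: [-3.139, 0.001, 1.283]
ft_force: [1.2, 0.1, -0.4]
opening: 0.181
```

>>> {"name": "apply_moves", "arguments": {"commands": [[0,0,0,-0.0377,0.0114,0,0],[0,0,0,-0.0377,0.0114,0,0],[0,0,0,-0.0377,0.0114,0,0],[0,0,0,-0.0377,0.0114,0,0]]}}

```text
t: 50.58
eef_pos: [468.6, -103.1, 349.1]
tcp_rot: [3.14, 0.0, 1.284]
ft_force: [0.2, 0.5, -0.7]
opening: 0.178
```

>>> {"name": "apply_moves", "arguments": {"commands": [[0,0,0,-0.0377,0.0114,0,0],[0,0,0,-0.0377,0.0114,0,0],[0,0,0,-0.0377,0.0114,0,0],[0,0,0,0,0,0,0],[0,0,0,0,0,0,0]]}}

```text
t: 51.0
eef_pos: [469.4, -221.4, 348.3]
tcp_rot: [-3.142, 0.0, 1.28]
ft_force: [-0.3, 0.1, -0.5]
opening: 0.18
```

>>> {"name": "apply_moves", "arguments": {"commands": [[0,0,0,0,0,0.035,0],[0,0,0,0,0,0.035,0],[0,0,0,0,0,0.02,0],[0,0,0,0,0,0.008,0],[0,0,0,0,0,0,0]]}}

```text
t: 51.42
eef_pos: [469.8, -218.8, 249.0]
tcp_rot: [-3.139, -0.001, 1.284]
ft_force: [-0.6, -0.3, -0.5]
opening: 0.179
```

```bash
python3 -c "
from h import *
legs((470,-220,240))"
```

```text
t 51.42 pos [ 469.8 -218.8  249. ] yaw 73.59 F [-0.6 -0.3 -0.5] op 17.1
  -> [ 470 -220  240] 1 x [-0.0011, 0.0006, 0.009]
```

>>> {"name": "apply_moves", "arguments": {"commands": [[0,0,0,0,0,0.003,0],[0,0,0,0,0,0.002,0],[0,0,0,0,0,0.002,0],[0,0,0,0,0,0.001,0],[0,0,0,0,0,0,0]]}}

```text
t: 51.83
eef_pos: [470.3, -220.4, 244.2]
tcp_rot: [3.137, 0.002, 1.283]
ft_force: [-1.8, -2.3, 14.9]
opening: 0.18
```

>>> {"name": "apply_moves", "arguments": {"commands": [[0,0,0,0,0,0,0.045],[0,0,0,0,0,0,0.045],[0,0,0,0,0,0,0.045],[0,0,0,0,0,0,0.045]]}}

```text
t: 52.17
eef_pos: [469.8, -219.8, 242.3]
tcp_rot: [3.141, 0.0, 1.283]
ft_force: [0.4, -0.4, -0.6]
opening: 0.405
```

>>> {"name": "apply_moves", "arguments": {"commands": [[0,0,0,0,0,-0.03,0.045],[0,0,0,0,0,-0.035,0.045],[0,0,0,0,0,-0.035,0.045],[0,0,0,0.0377,-0.0114,0,0.045],[0,0,0,0.0377,-0.0114,0,0.045]]}}

```text
t: 52.58
eef_pos: [469.2, -141.3, 343.8]
tcp_rot: [3.137, 0.001, 1.28]
ft_force: [1.0, -0.2, -0.3]
opening: 0.477
```

>>> {"name": "apply_moves", "arguments": {"commands": [[0,0,0,0.0377,-0.0114,0,0.045],[0,0,0,0.0377,-0.0114,0,0.045],[0,0,0,0.0377,-0.0114,0,0.045],[0,0,0,0.0377,-0.0114,0,0.045],[0,0,0,0.0377,-0.0114,0,0.045]]}}

```text
t: 53.0
eef_pos: [467.6, 57.7, 342.1]
tcp_rot: [3.141, 0.0, 1.283]
ft_force: [0.7, -0.7, -0.0]
opening: 0.472
```

>>> {"name": "apply_moves", "arguments": {"commands": [[0,0,0,0,0,0,0.045],[0,0,0,0,0,0,0.045],[0,0,0,0,0,0,0.045],[0,0,0,0,0,0,0.045]]}}

```text
t: 53.33
eef_pos: [468.2, 54.9, 342.0]
tcp_rot: [-3.142, 0.0, 1.282]
ft_force: [-0.0, 0.5, 0.7]
opening: 0.472
```

```bash
python3 - <<'E'
from h import *
c=cam('top','last')
d=disc(edges(c,30),(470,-217),30);print(d)
for uv,a,m in blobs(c,"wood"):
    if uv[0]>300: print('wood',uv,a,w(c,[uv],30)[0])
# brightest part of the stem top
hsv=cv2.cvtColor(c['color'],cv2.COLOR_RGB2HSV)
legs((*d[0],350) if d else (470,-217,350))
E
```

```text
(array([ 468.25636033, -224.17197019]), np.float64(0.6807632563005726), np.int64(483))
wood [380.40912698 285.58769841] 19.6875 [ 479.48676614 -211.30586239   30.        ]
wood [397.45730453 290.6404321 ] 15.1875 [ 470.08678918 -246.80405288   30.        ]
t 53.38 pos [468.3  54.7 342. ] yaw 73.43 F [-0.3  0.5  0.9] op 45.1
  -> [ 468.3 -224.2  350. ] 7 x [-0.0382, 0.0114, -0.0011]
```

>>> {"name": "apply_moves", "arguments": {"commands": [[0,0,0,-0.0382,0.0114,0,0.045],[0,0,0,-0.0382,0.0114,0,0.045],[0,0,0,-0.0382,0.0114,0,0.045],[0,0,0,-0.0382,0.0114,0,0.045]]}}

```text
t: 53.72
eef_pos: [468.0, -106.5, 342.1]
tcp_rot: [3.141, 0.0, 1.282]
ft_force: [0.6, 0.0, -0.2]
opening: 0.471
```

>>> {"name": "apply_moves", "arguments": {"commands": [[0,0,0,-0.0382,0.0114,0,0.045],[0,0,0,-0.0382,0.0114,0,0.045],[0,0,0,-0.0382,0.0114,0,0.045],[0,0,0,0,0,0,0.045],[0,0,0,0,0,0,0.045]]}}

```text
t: 54.13
eef_pos: [467.9, -226.1, 341.7]
tcp_rot: [-3.141, -0.0, 1.278]
ft_force: [-0.4, -0.3, -0.6]
opening: 0.472
```

>>> {"name": "apply_moves", "arguments": {"commands": [[0,0,0,0,0,0,0.045],[0,0,0,0,0,0,0.045],[0,0,0,0,0,0,0.045]]}}

```text
t: 54.38
eef_pos: [468.8, -222.4, 342.1]
tcp_rot: [-3.141, -0.0, 1.284]
ft_force: [-0.5, 0.2, -0.1]
opening: 0.474
```

```bash
python3 -c "
from h import *
legs((468.3,-224.5,239))"
```

```text
t 54.38 pos [ 468.8 -222.4  342.1] yaw 73.58 F [-0.5  0.2 -0.1] op 45.1
  -> [ 468.3 -224.5  239. ] 3 x [-0.0007, 0.0001, 0.0344]
```

>>> {"name": "apply_moves", "arguments": {"commands": [[0,0,0,-0.0015,0,0.035,0.045],[0,0,0,0,0,0.035,0.045],[0,0,0,0,0,0.033,0.045],[0,0,0,0,0,0,0.045],[0,0,0,0,0,0,0.045]]}}

```text
t: 54.8
eef_pos: [468.6, -224.0, 238.6]
tcp_rot: [-3.139, -0.001, 1.284]
ft_force: [-0.1, -0.3, -0.4]
opening: 0.474
```

>>> {"name": "apply_moves", "arguments": {"commands": [[0,0,0,0,0,0,0],[0,0,0,0,0,0,0],[0,0,0,0,0,0,0],[0,0,0,0,0,0,0],[0,0,0,0,0,0,0]]}}

```text
t: 55.22
eef_pos: [468.5, -224.7, 240.0]
tcp_rot: [3.14, 0.001, 1.283]
ft_force: [-0.5, 0.0, -0.7]
opening: 0.182
```

>>> {"name": "apply_moves", "arguments": {"commands": [[0,0,0,0,0,-0.02,0],[0,0,0,0,0,-0.03,0],[0,0,0,0,0,-0.03,0],[0,0,0,0,0,-0.032,0]]}}

```text
t: 55.55
eef_pos: [468.1, -224.6, 352.3]
tcp_rot: [-3.141, -0.0, 1.283]
ft_force: [1.5, -0.6, -0.5]
opening: 0.18
```

>>> {"name": "apply_moves", "arguments": {"commands": [[0,0,0,0.0381,-0.0112,0,0],[0,0,0,0.0381,-0.0112,0,0],[0,0,0,0.0381,-0.0112,0,0],[0,0,0,0.0381,-0.0112,0,0]]}}

```text
t: 55.88
eef_pos: [468.0, -64.4, 351.6]
tcp_rot: [3.141, 0.0, 1.282]
ft_force: [1.4, -0.6, -0.8]
opening: 0.181
```

>>> {"name": "apply_moves", "arguments": {"commands": [[0,0,0,0.0381,-0.0112,0,0],[0,0,0,0.0381,-0.0112,0,0],[0,0,0,0.0381,-0.0112,0,0],[0,0,0,0,0,0,0],[0,0,0,0,0,0,0]]}}

```text
t: 56.3
eef_pos: [468.5, 55.1, 351.3]
tcp_rot: [3.141, 0.0, 1.287]
ft_force: [-0.2, 0.1, -1.4]
opening: 0.173
```

>>> {"name": "apply_moves", "arguments": {"commands": [[0,0,0,0,0,0,0],[0,0,0,0,0,0,0],[0,0,0,0,0,0,0]]}}

```text
t: 56.55
eef_pos: [468.9, 52.1, 351.1]
tcp_rot: [3.141, 0.0, 1.281]
ft_force: [0.4, -0.5, -0.8]
opening: 0.18
```

```bash
python3 -c "
from h import *
legs((468.6,54,242))"
```

```text
t 56.55 pos [468.9  52.1 351.1] yaw 73.41 F [ 0.4 -0.5 -0.8] op 17.1
  -> [468.6  54.  242. ] 3 x [0.0006, -0.0003, 0.0364]
```

>>> {"name": "apply_moves", "arguments": {"commands": [[0,0,0,0.0008,-0.0005,0.036,0],[0,0,0,0,0,0.025,0],[0,0,0,0,0,0.01,0],[0,0,0,0,0,0,0],[0,0,0,0,0,0,0]]}}

```text
t: 56.97
eef_pos: [468.9, 53.4, 279.9]
tcp_rot: [-3.141, 0.0, 1.282]
ft_force: [-0.7, -0.4, -0.4]
opening: 0.179
```

>>> {"name": "apply_moves", "arguments": {"commands": [[0,0,0,0,0,0.008,0],[0,0,0,0,0,0.005,0],[0,0,0,0,0,0.005,0],[0,0,0,0,0,0,0]]}}

```text
t: 57.3
eef_pos: [468.5, 54.1, 261.4]
tcp_rot: [-3.141, 0.0, 1.283]
ft_force: [-0.8, -0.4, -0.9]
opening: 0.18
```

>>> {"name": "apply_moves", "arguments": {"commands": [[0,0,0,0,0,0.006,0],[0,0,0,0,0,0.006,0],[0,0,0,0,0,0.006,0],[0,0,0,0,0,0,0],[0,0,0,0,0,0,0]]}}

```text
t: 57.72
eef_pos: [468.6, 54.2, 243.5]
tcp_rot: [-3.141, 0.0, 1.283]
ft_force: [0.6, 0.4, -0.0]
opening: 0.18
```

```bash
python3 -c "
from h import *
legs((468.6,54,244))"
```

```text
t 57.72 pos [468.6  54.2 243.5] yaw 73.53 F [ 0.6  0.4 -0. ] op 17.1
  -> [468.6  54.  244. ] 1 x [-0.0002, 0.0001, -0.0005]
```

No contact this time. Release, retreat, check.

>>> {"name": "apply_moves", "arguments": {"commands": [[0,0,0,0,0,0,0.04],[0,0,0,0,0,0,0.04],[0,0,0,0,0,0,0.04],[0,0,0,0,0,0,0.04]]}}

```text
t: 58.05
eef_pos: [468.6, 54.2, 244.1]
tcp_rot: [3.141, 0.0, 1.283]
ft_force: [-0.3, -0.1, -0.7]
opening: 0.392
```

>>> {"name": "apply_moves", "arguments": {"commands": [[0,0,0,0,0,-0.02,0.045],[0,0,0,0,0,-0.03,0.045],[0,0,0,0,0,-0.03,0.045],[0,0,0,0,0,-0.028,0.045]]}}

```text
t: 58.38
eef_pos: [468.4, 54.2, 353.5]
tcp_rot: [-3.141, 0.0, 1.283]
ft_force: [0.4, -0.1, -0.8]
opening: 0.474
```

>>> {"name": "apply_moves", "arguments": {"commands": [[0,0,0,-0.0343,0.0143,0,0.045],[0,0,0,-0.0343,0.0143,0,0.045],[0,0,0,-0.0343,0.0143,0,0.045],[0,0,0,-0.0343,0.0143,0,0.045],[0,0,0,-0.0343,0.0143,0,0.045]]}}

```text
t: 58.8
eef_pos: [488.3, -132.2, 352.3]
tcp_rot: [3.141, 0.0, 1.284]
ft_force: [1.3, 0.2, -0.1]
opening: 0.475
```

>>> {"name": "apply_moves", "arguments": {"commands": [[0,0,0,-0.0343,0.0143,0,0.045],[0,0,0,-0.0343,0.0143,0,0.045],[0,0,0,-0.0343,0.0143,0,0.045],[0,0,0,-0.0343,0.0143,0,0.045],[0,0,0,-0.0343,0.0143,0,0.045]]}}

```text
t: 59.22
eef_pos: [508.2, -317.2, 352.1]
tcp_rot: [3.142, 0.0, 1.283]
ft_force: [1.4, -0.2, 0.3]
opening: 0.472
```

>>> {"name": "apply_moves", "arguments": {"commands": [[0,0,0,-0.0343,0,0,0.045],[0,0,0,-0.0343,0,0,0.045],[0,0,0,0,0,0,0.045],[0,0,0,0,0,0,0.045],[0,0,0,0,0,0,0.045]]}}

```text
t: 59.63
eef_pos: [488.9, -380.8, 351.9]
tcp_rot: [-3.141, -0.0, 1.283]
ft_force: [-0.5, 0.5, -0.7]
opening: 0.473
```

```bash
python3 -c "
from h import *
legs()
c=cam('top')
def big(o,x,z): return cv2.resize(np.clip(o*1.4,0,255).astype(np.uint8),(x,z),interpolation=2)
b=big(c['color'][222:328,165:285],400,353)
s=cam('scene');a=big(s['color'][165:300,125:300],400,309)
e=big(c['color'][150:340,170:480],400,245)
o=np.zeros((600,800,3),np.uint8);o[:353,:400]=b;o[:309,400:]=a;o[355:600,:400]=e
cv2.imwrite('pics/m12.png',o[:,:,::-1])"
```

```text
t 59.63 pos [ 488.9 -380.8  351.9] yaw 73.5 F [-0.5  0.5 -0.7] op 45.0
```

View pics/m12.png

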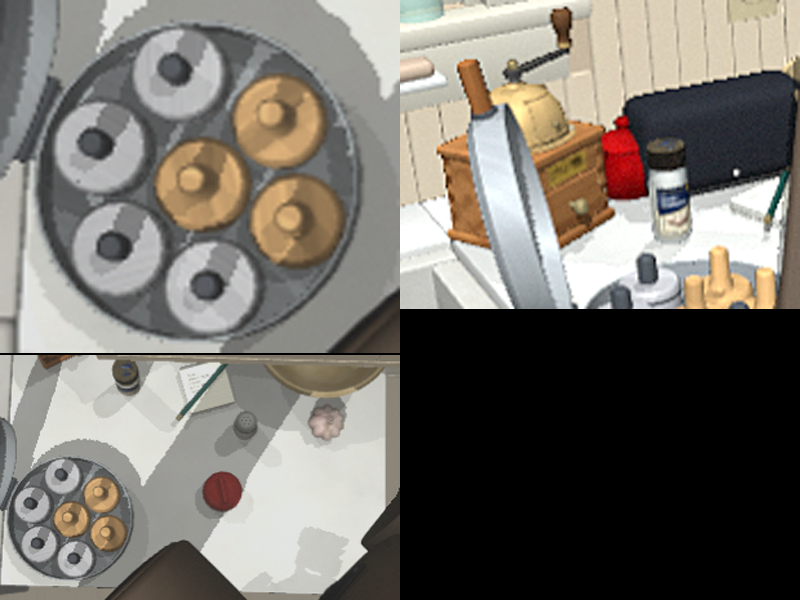

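```bash
python3 - <<'E'
from h import *
c=cam('top');s=6;im=c['color'][222:328,165:285];g=cv2.cvtColor(cv2.resize(im,None,fx=s,fy=s,interpolation=2),cv2.COLOR_RGB2GRAY)
for i in(0,1,2,5):
    q=ring(i) if i!=5 else np.array([554.,127])
    uv=px(c,[[*q,60]])[0]
    yy,xx=np.mgrid[:g.shape[0],:g.shape[1]];U=(xx+.5)/s-.5+165;V=(yy+.5)/s-.5+222
    m=(np.hypot(U-uv[0],V-uv[1])<7.5)
    k=m&(g<g[m].min()+25);kn=np.array([[U[k].mean(),V[k].mean()]])
    lid=m=(np.hypot(U-uv[0],V-uv[1])<17)&(g>np.percentile(g[(np.hypot(U-uv[0],V-uv[1])<12)],50)*.62)
    mm=(m|k).astype(np.uint8);mm=cv2.morphologyEx(mm,cv2.MORPH_CLOSE,np.ones((25,25)));mm=cv2.morphologyEx(mm,cv2.MORPH_OPEN,np.ones((45,45)))
    (x,y),r=cv2.minEnclosingCircle(max(cv2.findContours(mm,0,2)[0],key=cv2.contourArea))
    d=np.array([[(x+.5)/s-.5+165,(y+.5)/s-.5+222]])
    print(i,'knob z72',w(c,kn,72)[0][:2].round(1),'disc z46',w(c,d,46)[0][:2].round(1),'r px',round(r/s,1),'diff',(w(c,kn,72)-w(c,d,46))[0][:2].round(1))
E
```

```text
0 knob z72 [508.1 167.8] disc z46 [509.8 179.3] r px 16.2 diff [ -1.8 -11.4]
1 knob z72 [447.  154.4] disc z46 [447.4 165.1] r px 16.7 diff [ -0.4 -10.7]
2 knob z72 [425.2  95.2] disc z46 [422.9 103.9] r px 15.8 diff [ 2.2 -8.6]
5 knob z72 [553.8 121.4] disc z46 [559.  130.1] r px 15.8 diff [-5.2 -8.7]
```

```bash
python3 - <<'E'
from h import *
c=cam('top');P=edges(c,46);Q=edges(c,72)
for i in(0,1,2,5):
    q=ring(i) if i!=5 else np.array([555.,126.5])
    for R in(30,29): 
        d=disc(P,q,R,(5,3,2)); print(i,R,d and (d[0].round(1),round(d[1],2),int(d[2])),end=' ')
    k=disc(Q,q,9,(4,2.5,2));print('knob',k and (k[0].round(1),round(k[1],2),int(k[2])))
print('mid',disc(edges(c,34),TIN,30,(5,3,2)),'r3',disc(edges(c,34),ring(3),30,(5,3,2)),'r4',disc(edges(c,34),ring(4),30,(5,3,2)))
E
```

```text
0 30 (array([509.9, 171.8]), np.float64(0.66), 273) 0 29 (array([509.1, 173.1]), np.float64(0.73), 281) knob (array([508.9, 173.2]), np.float64(0.28), 100)
1 30 (array([448.2, 161.8]), np.float64(0.66), 255) 1 29 (array([447. , 161.2]), np.float64(0.75), 312) knob (array([446.7, 158.6]), np.float64(0.3), 103)
2 30 (array([424.4,  98.3]), np.float64(0.47), 373) 2 29 (array([423.9,  98.8]), np.float64(1.21), 362) knob (array([424.7, 100.1]), np.float64(0.8), 142)
5 30 (array([556.8, 125.3]), np.float64(0.61), 309) 5 29 (array([556.9, 127.3]), np.float64(0.91), 321) knob (array([553.4, 124.3]), np.float64(0.36), 127)
mid (array([489.34108727, 109.79204038]), np.float64(0.9251144205704378), np.int64(331)) r3 (array([466.83048744,  49.87080481]), np.float64(0.9129631866554249), np.int64(415)) r4 (array([530.44107633,  63.09622785]), np.float64(1.07573798665479), np.int64(245))
```

>>> {"name": "apply_moves", "arguments": {"commands": [[0,0,0,0.0388,-0.0063,0,0.045],[0,0,0,0.0388,-0.0063,0,0.045],[0,0,0,0.0388,-0.0063,0,0.045],[0,0,0,0.0388,-0.0063,0,0.045],[0,0,0,0.0388,-0.0063,0,0.045]]}}

```text
t: 60.25
eef_pos: [513.7, -183.6, 352.3]
tcp_rot: [3.141, 0.0, 1.284]
ft_force: [1.4, -0.0, -0.6]
opening: 0.474
```

>>> {"name": "apply_moves", "arguments": {"commands": [[0,0,0,0.0388,-0.0063,0,0.045],[0,0,0,0.0388,-0.0063,0,0.045],[0,0,0,0.0388,-0.0063,0,0.045],[0,0,0,0.0388,-0.0063,0,0.045],[0,0,0,0.0388,-0.0063,0,0.045]]}}

```text
t: 60.67
eef_pos: [538.3, 11.6, 352.4]
tcp_rot: [3.141, -0.0, 1.284]
ft_force: [0.9, -0.4, 0.2]
opening: 0.47
```

>>> {"name": "apply_moves", "arguments": {"commands": [[0,0,0,0.0388,-0.0063,0,0.045],[0,0,0,0.0388,-0.0063,0,0.045],[0,0,0,0.0388,-0.0063,0,0.045],[0,0,0,0,0,0,0.045],[0,0,0,0,0,0,0.045]]}}

```text
t: 61.08
eef_pos: [553.0, 128.4, 352.0]
tcp_rot: [3.141, 0.0, 1.288]
ft_force: [-0.0, -0.5, -0.4]
opening: 0.474
```

>>> {"name": "apply_moves", "arguments": {"commands": [[0,0,0,0,0,0,0.045],[0,0,0,0,0,0,0.045],[0,0,0,0,0,0,0.045]]}}

```text
t: 61.33
eef_pos: [553.5, 124.9, 352.1]
tcp_rot: [3.141, 0.0, 1.282]
ft_force: [-0.6, -0.3, -0.2]
opening: 0.47
```

```bash
python3 -c "
from h import *
legs((554,126,248))"
```

```text
t 61.33 pos [553.5 124.9 352.1] yaw 73.44 F [-0.6 -0.3 -0.2] op 44.7
  -> [554 126 248] 3 x [0.0004, 0.0001, 0.0347]
```

>>> {"name": "apply_moves", "arguments": {"commands": [[0,0,0,0,0,0.035,0.045],[0,0,0,0,0,0.035,0.045],[0,0,0,0,0,0.034,0.045],[0,0,0,0,0,0,0.045],[0,0,0,0,0,0,0.045]]}}

```text
t: 61.75
eef_pos: [553.6, 125.0, 247.5]
tcp_rot: [-3.139, 0.001, 1.282]
ft_force: [1.0, 0.2, 0.8]
opening: 0.474
```

>>> {"name": "apply_moves", "arguments": {"commands": [[0,0,0,0,0,0,0],[0,0,0,0,0,0,0],[0,0,0,0,0,0,0],[0,0,0,0,0,0,0],[0,0,0,0,0,0,0]]}}

```text
t: 62.17
eef_pos: [553.7, 125.9, 249.1]
tcp_rot: [3.139, -0.001, 1.283]
ft_force: [-0.1, 0.2, -0.5]
opening: 0.181
```

>>> {"name": "apply_moves", "arguments": {"commands": [[0,0,0,0,0,-0.005,0],[0,0,0,0,0,-0.005,0],[0,0,0,0,0,-0.005,0],[0,0,0,0,0,0,0],[0,0,0,0,0,0,0]]}}

```text
t: 62.58
eef_pos: [553.5, 125.9, 263.4]
tcp_rot: [3.141, -0.0, 1.283]
ft_force: [0.5, 0.3, -1.9]
opening: 0.181
```

```bash
python3 -c "
from h import *
legs((551.9,126.5,264))
c=cam('top');P=edges(c,60);print(disc(P,(551,125),30,(5,3,2)))"
```

```text
t 62.58 pos [553.5 125.9 263.4] yaw 73.52 F [ 0.5  0.3 -1.9] op 17.2
  -> [551.9 126.5 264. ] 1 x [0.0001, -0.0017, -0.0006]
(array([553.21344263, 124.59340767]), np.float64(0.7931105323060201), np.int64(107))
```

>>> {"name": "apply_moves", "arguments": {"commands": [[0,0,0,0,-0.0017,0,0],[0,0,0,0,0,0,0],[0,0,0,0,0,0.006,0],[0,0,0,0,0,0.005,0],[0,0,0,0,0,0,0]]}}

```text
t: 63.05
eef_pos: [551.6, 126.3, 250.7]
tcp_rot: [-3.14, 0.001, 1.283]
ft_force: [-1.4, 0.2, -2.1]
opening: 0.18
```

>>> {"name": "apply_moves", "arguments": {"commands": [[0,0,0,0,0,0.003,0],[0,0,0,0,0,0.0015,0],[0,0,0,0,0,0,0],[0,0,0,0,0,0,0]]}}

```text
t: 63.38
eef_pos: [552.6, 126.2, 248.3]
tcp_rot: [3.139, -0.001, 1.283]
ft_force: [2.2, -1.7, 5.6]
opening: 0.181
```

```bash
python3 -c "
from h import *
legs((551.9,126.5,249))"
```

```text
t 63.38 pos [552.6 126.2 248.3] yaw 73.52 F [ 2.2 -1.7  5.6] op 17.2
  -> [551.9 126.5 249. ] 1 x [0.0001, -0.0007, -0.0007]
```

>>> {"name": "apply_moves", "arguments": {"commands": [[0,0,0,0,0,0,0.04],[0,0,0,0,0,0,0.04],[0,0,0,0,0,0,0.04],[0,0,0,0,0,0,0.04]]}}

```text
t: 63.72
eef_pos: [551.8, 126.4, 247.3]
tcp_rot: [-3.141, 0.0, 1.283]
ft_force: [-0.5, -0.4, -0.6]
opening: 0.391
```

>>> {"name": "apply_moves", "arguments": {"commands": [[0,0,0,0,0,-0.02,0.045],[0,0,0,0,0,-0.03,0.045],[0,0,0,0,0,-0.03,0.045],[0,0,0,0,0,-0.028,0.045]]}}

```text
t: 64.05
eef_pos: [551.7, 126.4, 356.7]
tcp_rot: [-3.141, 0.0, 1.283]
ft_force: [-0.2, 1.1, 0.8]
opening: 0.474
```

>>> {"name": "apply_moves", "arguments": {"commands": [[0,0,0,-0.038,0.0063,0,0.045],[0,0,0,-0.038,0.0063,0,0.045],[0,0,0,-0.038,0.0063,0,0.045],[0,0,0,-0.038,0.0063,0,0.045],[0,0,0,-0.038,0.0063,0,0.045]]}}

```text
t: 64.47
eef_pos: [527.6, -66.3, 355.5]
tcp_rot: [-3.142, 0.0, 1.284]
ft_force: [1.3, -0.0, -0.2]
opening: 0.474
```

>>> {"name": "apply_moves", "arguments": {"commands": [[0,0,0,-0.038,0.0063,0,0.045],[0,0,0,-0.038,0.0063,0,0.045],[0,0,0,-0.038,0.0063,0,0.045],[0,0,0,-0.038,0.0063,0,0.045],[0,0,0,-0.038,0.0063,0,0.045]]}}

```text
t: 64.88
eef_pos: [503.9, -257.7, 355.5]
tcp_rot: [-3.141, -0.0, 1.283]
ft_force: [0.7, 0.1, 0.6]
opening: 0.477
```

>>> {"name": "apply_moves", "arguments": {"commands": [[0,0,0,-0.038,0.0063,0,0.045],[0,0,0,-0.038,0.0063,0,0.045],[0,0,0,0,0,0,0.045],[0,0,0,0,0,0,0.045],[0,0,0,0,0,0,0.045]]}}

```text
t: 65.3
eef_pos: [494.9, -332.0, 355.2]
tcp_rot: [-3.141, -0.001, 1.283]
ft_force: [-0.3, -0.0, -0.3]
opening: 0.471
```

```bash
python3 - <<'E'
from h import *
legs();c=cam('top','end');P=edges(c,46);Q=edges(c,72);F=edges(c,34)
for i in(0,1,2,5,3,4,'m'):
    q=TIN if i=='m' else ring(i)
    d=disc(P if i in(0,1,2,5) else F,q,30,(5,3,2));k=disc(Q,q,9,(4,2.5,2))
    print(i,q.round(1),'disc',d and (d[0].round(1),round(d[1],2)),'knob',k and (k[0].round(1),round(k[1],2)))
# lid: handle tip in both views -> height and place
s=cam('scene')
def wood(cc,x0,x1,y0,y1):
    m=cv2.inRange(cv2.cvtColor(cc['color'],cv2.COLOR_RGB2HSV),(5,120,60),(18,255,255))[y0:y1,x0:x1]
    n,l,st,ce=cv2.connectedComponentsWithStats(m);j=1+st[1:,4].argmax();return ce[j]+[x0,y0],st[j,4]
a,b=wood(s,135,180,180,220),None
for z in(240,250,260,270): p=w(s,[a[0]],z)[0][:2]-TIN;u=np.array([np.cos(A),np.sin(A)]);print('handle px',a,'z',z,'tin x',(p@[u[1],-u[0]]).round(1),'y from pin',(p@u-105).round(1))
E
```

```text
t 65.3 pos [ 494.9 -332.   355.2] yaw 73.5 F [-0.3 -0.  -0.3] op 44.8
0 [509.6 173.4] disc (array([509.9, 171.5]), np.float64(0.68)) knob (array([509. , 173.2]), np.float64(0.29))
1 [446.9 160.9] disc (array([448.4, 161.4]), np.float64(0.69)) knob (array([446.7, 158.7]), np.float64(0.28))
2 [426.3 100.3] disc (array([424.7,  98.5]), np.float64(0.47)) knob (array([424.5,  99.7]), np.float64(0.81))
5 [551.9 125.3] disc (array([551.7, 125.3]), np.float64(0.74)) knob (array([550.8, 125. ]), np.float64(0.31))
3 [468.6  52.2] disc (array([466.7,  50.5]), np.float64(0.95)) knob (array([469.3,  52.1]), np.float64(0.76))
4 [531.3  64.7] disc (array([531.8,  63.3]), np.float64(0.99)) knob (array([531.9,  66. ]), np.float64(0.72))
m [489.1 112.8] disc (array([489.2, 110. ]), np.float64(0.87)) knob (array([489.4, 114.3]), np.float64(0.83))
handle px (array([157.03349282, 202.20574163]), np.int32(209)) z 240 tin x 99.2 y from pin 66.6
handle px (array([157.03349282, 202.20574163]), np.int32(209)) z 250 tin x 68.7 y from pin 64.9
handle px (array([157.03349282, 202.20574163]), np.int32(209)) z 260 tin x 38.2 y from pin 63.2
handle px (array([157.03349282, 202.20574163]), np.int32(209)) z 270 tin x 7.7 y from pin 61.4
```

```bash
python3 -c "
from cell import env
print(env.job_done())"
```

```text
the job is handed in; nothing more can be done
None
```

The job is handed in: the tin is open with its lid resting on the stop. It holds all four metal pots I could see (at the hinge and on the three places next to it) and three wooden fillers (one in the middle, two on the last ring places). No fillers were left over. I could not see the worktop under the wall cupboard, beyond about x = 0.75 m, so a pot standing there would have been missed.

**Last checks**
- **Pots and fillers:** every pot knob and filler stem measured within about 2 mm of its place. The fits to the round tops agreed within about 3 mm.
- **Lid:** the handle measured at about 100 degrees, which is the stop.
- **Bystanders:** the timer, garlic and salt shaker were still standing in the last picture I viewed. After that I only picked up and reset one pot, well away from them, and I did not measure them again.
- **Robot:** the gripper is open and clear of everything. The clock stood at about 65 s, and no force reading between moves was near a limit.

**What went wrong on the way**
- **Lid handle:** it slipped out of the grip at about 80 degrees. I finished opening the lid by pushing it from inside.
- **Hinge-side neighbour:** one pot went in about 3 mm off, and I nudged it into place.
- **Last filler:** it went in tilted, so I took it out, stood it on the worktop and placed it again.
- **Shifted pot:** one pot already in the tin had moved about 4 mm against the wall and looked slightly tilted. I lifted and reset it.

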